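# Build up the polishing spindle for flute ends

## Robot

A 7-joint arm with a two-finger parallel gripper is mounted at the origin on the work surface. World frame = base frame: x ahead of the robot, y to its left, z up, the work surface at z = 0. Lengths are in m, angles in rad, forces in N, time in s.
With the tool pointing down it reaches from about 0.4 to 0.85 m from the base axis. Payload 4.5 kg.
Tool frame: the origin (TCP) lies on the centre line of the jaws, within the pads' length; the fingertips stand r.tcp_to_tips ahead of it and the grasp point (between the pads) lies 11 mm behind it (r.tcp_to_tips is the distance from the TCP to the fingertips, in m); y points along the fingers, x is the direction in which the jaws open and shut, and the axes are right-handed (so a half turn about y gives the same grasp; the last joint's range is limited). The gripper opens to 88 mm and grips with 3 to 60 N. Pads are 18 mm wide; open, the fingers measure 123 mm over their backs; the gripper's body (75 mm by 187 mm) begins 45 mm behind the grasp point.
Start: joints at [1.302, 0.689, -0.195, 1.565, 0.157, 0.902, -0.215], TCP at [0.186, -0.597, 0.247] pointing down, gripper open.
Joint ranges: [-3.01, 3.01], [-0.46, 2.08], [-1.47, 1.51], [0.13, 2.56], [-1, 4.14], [0.04, 2.09], [-2.66, 2.66]. Speed limits (rad/s): [2.57, 2.57, 3.14, 3.14, 3.14, 3.14, 3.14].

## Interface

Orientations are given as a unit quaternion [x, y, z, w].
In Python, from plant import r gives the robot as it stands. The module is installed in compiled form; this text tells all that it offers.
- The arm moves only by the shell command python3 -m inch 'ROWS' [OPENING] [FORCE]. ROWS is text: rows parted by semicolons, each of 4 numbers parted by spaces: the shift along the tool's x, y, z in mm, then the turn about the tool's y in degrees. In form: x y z spin; .... A call has 1 to 10 rows; each row is the pose to reach, as a shift and turn from the pose commanded when the call began, along the tool's axes at that moment; what a row does not reach only later rows make up. A row lasts 1/10 s, in which the tool goes at most 50 mm and 8.59 degrees, less where a joint would pass 70% of its speed; a pose out of reach is approached as far as the arm can. A call with a gripper value outside its range is refused whole. OPENING is the gripper command: -1 is shut, 1 is fully open, values between are in proportion, set as the call begins (- or left out, the last holds). The fingers move at their own pace and stop on an object; FORCE is the grip in N (left out, the last holds). Time passes only in rows, so rows that repeat a pose let the fingers close. It gives the time, the measured TCP pose, the force and the opening at its end, in the units of the state.
- r.get_state(): the state, without advancing time (a new reading comes with each control period).
- r.snapshot(name): name is "scene" or "top" or "wrist"; returns a dict with "frame" (384x512x3 uint8, red, green, blue), "intrinsics" (3x3 intrinsics, pixels), "R" (3x3) and "t" (3): a world point X has camera coordinates R X + t. Camera axes: x right, y down, z forward; pixel columns grow to the right and rows downward; lengths in m; the calibration is good to about 2 mm. The wrist camera is an equidistant fisheye: a pixel r from the principal point sees the ray r / f radians off the axis. A picture is of the moment at which its call begins. There is no depth.
- r.finish_job(): hands the job in, once; it reports no verdict.
Trained networks look in the newest picture that a camera, given by its name, has taken for a name from the list of things; names that differ only in an ending like _2 or _b are one class to them, and where a whole thing is asked for, a point or a joint stands for the part that bears it (a point fixed in the world has none). Each returns a list of dicts, best first, with "p" (0 to 1); they miss things now and then, are a little off and sometimes report something else, mostly with a low value. They report only what shows in the picture. A call takes as long as a camera call. They do not tell look-alikes from the thing itself.
- r.trace(camera, name): "region" (384x512 bool, what is visible of it) and "centre" ([row, column] in pixels, amid what is visible of it).
- r.tip_of(camera, name): "centre" ([row, column] in pixels: a listed point, or the origin of a listed thing).
The state is a dict: "clock": time; "q": joint angles; "qd": joint speeds; "joint_torque": joint torques, N m; "tool_pos": TCP position; "eef_rot": TCP orientation; "contact_force": force on the tool from outside, world axes, zero at the start; "moment": the same for the moment, N m; "opening": opening from 0.0 (shut) to 1.0 (fully open).
Only numpy, scipy, OpenCV 4.12 (cv2) and the standard library are available. Lean on these libraries where they do the work, as an engineer would, in place of code of your own. Each camera call takes 0.05 s, during which the arm holds its last target.

## Task

Set up the polishing machine: thread the steel spacer tube onto the upright bolt, then every abrasive washer lying on the table, one on another, and last the brass bushing, flange down, each pushed fully home. Only when the stack is complete, turn the speed selector clockwise to the third click after off (the long dash). At any time, push the catch dish along the table, without lifting it, until it stands wholly inside the chalk ring, and do not tip the glue jar over.

Things in the scene. Friction and masses are not known exactly. Their poses are not given: they have to be found in the camera images.
- machine: the fixed polishing machine: a grey housing 120 x 120 mm, 46 mm high, with a round steel shoulder (48 mm diameter, top 50 mm above the table) in the middle of its top and an upright steel bolt of 14 mm diameter rising 60 mm above the shoulder (tip 110 mm above the table; the last 9 mm taper to 7 mm). Origin on the bolt's axis at table height, z up; the chalk ring lies on its -x side
- seat (a point): the middle of the shoulder's top, on the bolt's axis, 50 mm above the table: the spacer's underside comes to rest here
- spacer: plain steel tube section, 36 mm outside diameter, 20 mm bore, 18 mm tall, standing on the table on one end; origin at its middle (9 mm above its underside), z along the bore
- washer1: a flat grey abrasive washer, 44 mm outside diameter, 20 mm bore, 7 mm thick; origin at its middle (3.5 mm above its underside), z along the bore. There are four alike at most; from start to start only 2 to 4 of them are present (None = absent)
- washer2: a flat grey abrasive washer, 44 mm outside diameter, 20 mm bore, 7 mm thick; origin at its middle (3.5 mm above its underside), z along the bore. There are four alike at most; from start to start only 2 to 4 of them are present (None = absent)
- washer3: a flat grey abrasive washer, 44 mm outside diameter, 20 mm bore, 7 mm thick; origin at its middle (3.5 mm above its underside), z along the bore. There are four alike at most; from start to start only 2 to 4 of them are present (None = absent)
- washer4: a flat grey abrasive washer, 44 mm outside diameter, 20 mm bore, 7 mm thick; origin at its middle (3.5 mm above its underside), z along the bore. There are four alike at most; from start to start only 2 to 4 of them are present (None = absent)
- bushing: brass flanged bushing, 20 mm bore through: a flange 40 mm in diameter and 6 mm thick below, a neck 26 mm in diameter and 16 mm tall above it; 22 mm tall in all. It stands flange down. Origin at the centre of its underside, z up through the neck
- dish: round shallow aluminium catch dish, about 0.2 kg, loose on the table: 100 mm outside diameter, 22 mm high, upright wall 4 mm thick, floor 4 mm thick, open top (inner radius 46 mm). Origin at the centre of its underside
- dish_spot (a point): centre of the white chalk ring on the table (128 mm diameter), in front of the machine on the robot's side: where the dish belongs
- control: the fixed grey selector box, 90 x 90 mm, 43 mm high, beside the machine; origin at the centre of its underside, yaw varies. White marks around the knob on its top: a square for off, dots for the clicks, and one long dash for the third click after off
- selector (a joint): the speed selector knob on the box's top, in rad: 0 at off, growing clockwise seen from above, one click every 0.436 rad (25 degrees) up to 5 clicks (2.18); the third click is 1.309. Spring detents (about 0.04 N m) pull it to the nearest click when released. It starts at off or the first click. At 0 its white pointer points along -x of the box; the grip bar lies along the pointer
- selector_grip (a point): on the knob's axis in the upper half of its grip bar, 72 mm above the table. The bar is 42 mm long, 14 mm wide, from 54 to 82 mm above the table; its long axis at joint value v lies at the box's yaw minus v
- offcut: bystander: bamboo offcut, 22 mm diameter, 24 mm tall, standing among the parts; origin at its underside
- wedge: bystander: small wooden block 30 x 16 x 14 mm lying among the parts; origin at its underside
- glue_jar: bystander: glue jar, 42 mm diameter, 55 mm tall, behind the parts beside the machine; must not be tipped over. Origin at its underside
There are look-alikes about, which are no part of the job. Of the things that look like the spacer, take the one that is farthest to the robot's left at the start.

How it is judged:
By the outcome, as a careful person would: the job done as asked, in the order asked, and still so for the second after the job is handed in, with the robot touching nothing.
Of washer1, washer2, washer3, washer4 only 2 to 4 are there at a start; the rules pass over those that are not, and their reading is None.
At some moment in a run one of spacer, bushing, dish may be knocked a few centimetres aside while the robot is not near it.
It also fails if it takes over 210 s, if anything falls off the work surface, if the arm or the gripper's body presses on something with over 40 N, if the wrist force passes 120 N, or if a joint passes its speed limit or range.

## Working session

There is one attempt and no reset: what is moved stays moved. The work goes in short steps, Python scripts to look and compute and a shell command to move; the robot and the scene stay as the last step left them, time stands still between calls to the robot, and variables do not carry over. Pictures are saved under pics/ and viewed, and the job is handed in when it is done.

```bash
mkdir -p pics; ls
cat > h.py <<'E'
import numpy as np, cv2
from plant import r
def save(s,fn,crop=None,k=1):
    im=s["frame"][:,:,::-1]
    if crop: a,b,c,d=crop; im=im[a:b,c:d]
    if k!=1: im=cv2.resize(im,None,fx=k,fy=k,interpolation=cv2.INTER_CUBIC)
    cv2.imwrite("pics/"+fn,im)
E
python3 - <<'E'
from h import *
print(r.get_state(), r.tcp_to_tips)
for n in ("scene","top","wrist"):
    s=r.snapshot(n); save(s,n+"0.png",k=1.5); print(n,s["intrinsics"],s["R"],s["t"])
E
```

```text
pics
{'clock': 0.0, 'q': array([ 1.30178281,  0.68994679, -0.19449845,  1.5663644 ,  0.15731095,
        0.90250122, -0.21515533]), 'qd': array([ 0.00044826, -0.00040467, -0.000301  , -0.00014489, -0.00058811,
       -0.00041149, -0.00027174]), 'joint_torque': array([ 2.86514869e-04, -5.27562940e+01, -1.26651976e+00, -1.53428257e+01,
       -5.25463989e-02,  6.62820734e-03,  1.73357143e-04]), 'tool_pos': array([ 0.1861341 , -0.59598296,  0.24592741]), 'eef_rot': array([-0.56936282,  0.41940932, -0.41830623,  0.57003658]), 'contact_force': array([-0.10516516, -0.00343824,  0.03589144]), 'moment': array([0.01650083, 0.06238236, 0.03759682]), 'opening': 0.9979062536186828} 0.008
scene [[492.65873584   0.         253.95822064]
 [  0.         492.65873584 197.50701935]
 [  0.           0.           1.        ]] [[ 0.56789241  0.82301632 -0.01193116]
 [ 0.52342421 -0.37228081 -0.76644249]
 [-0.63523642  0.42901181 -0.64220211]] [-0.25606705 -0.29356063  1.77511291]
top [[372.91556449   0.         257.92068608]
 [  0.         372.91556449 190.62409123]
 [  0.           0.           1.        ]] [[ 0.00955419 -0.99986014 -0.01372661]
 [-0.99201154 -0.00775065 -0.1259088 ]
 [ 0.1257848   0.01481991 -0.99194685]] [-0.08591523  0.59491832  1.04138496]
wrist [[297.31863964   0.         248.81314152]
 [  0.         297.31863964 190.52768016]
 [  0.           0.           1.        ]] [[ 2.99213233e-01 -9.54186221e-01  3.10789788e-04]
 [-9.15573089e-01 -2.87013197e-01  2.81690156e-01]
 [-2.68695665e-01 -8.45699730e-02 -9.59505372e-01]] [-0.62560823 -0.03741678  0.38866602]
```

View pics/scene0.png

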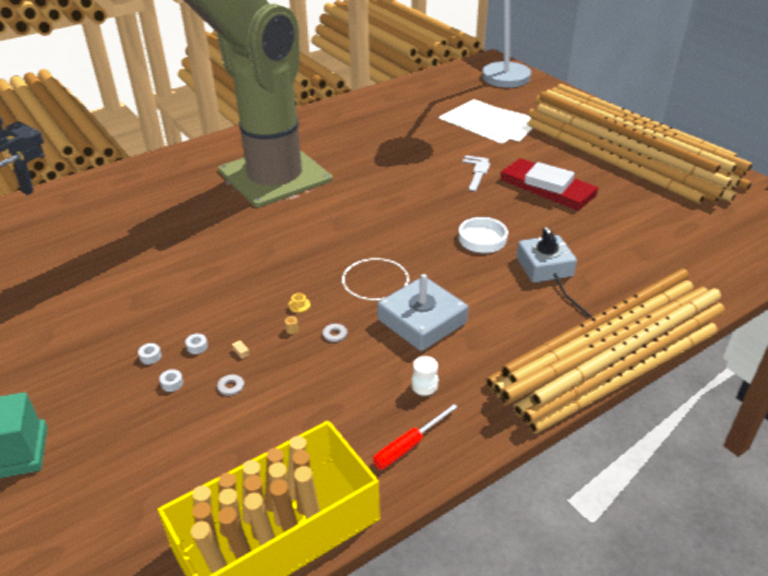

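View pics/top0.png

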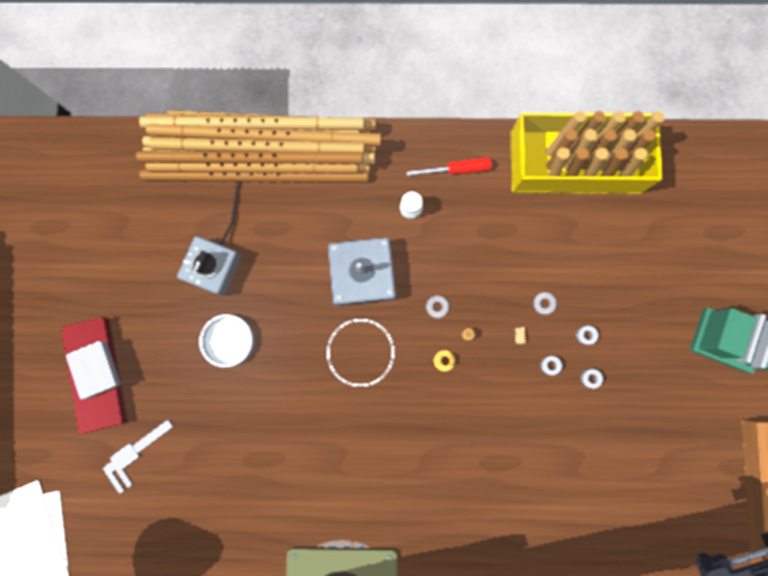

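View pics/wrist0.png

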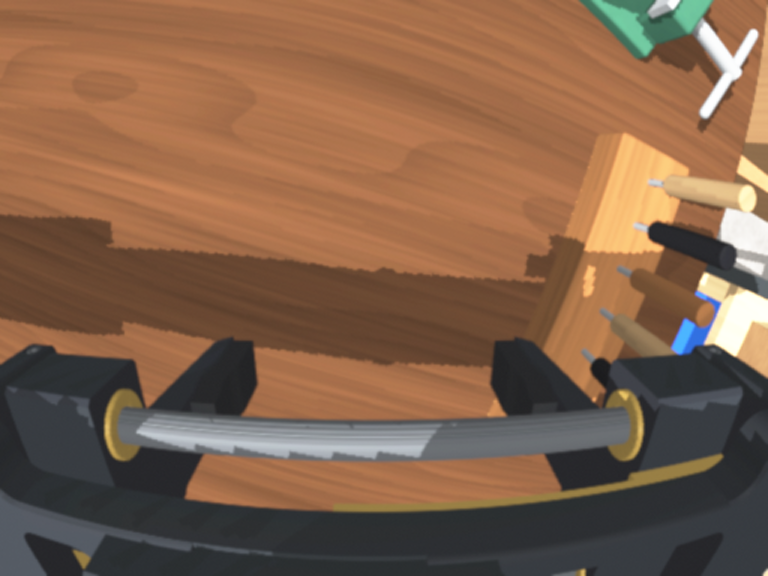

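```bash
cat >> h.py <<'E'
def ray(s,rc):
    K=s["intrinsics"];R=s["R"];t=s["t"]
    p=np.array([(rc[1]-K[0,2])/K[0,0],(rc[0]-K[1,2])/K[1,1],1.])
    return -R.T@t, R.T@p
def rayf(s,rc):
    K=s["intrinsics"];R=s["R"];t=s["t"]
    d=np.array([rc[1]-K[0,2],rc[0]-K[1,2]])/K[0,0]; th=np.hypot(*d)
    p=np.array([*(np.sin(th)*d/max(th,1e-9)),np.cos(th)])
    return -R.T@t,R.T@p
def atz(s,rc,z,fish=False):
    o,d=(rayf if fish else ray)(s,rc)
    return o+d*(z-o[2])/d[2]
def tri(a,b):
    (o1,d1),(o2,d2)=a,b
    A=np.stack([d1,-d2],1); x=np.linalg.lstsq(A,o2-o1,rcond=None)[0]
    p=o1+d1*x[0];q=o2+d2*x[1]; return (p+q)/2,np.linalg.norm(p-q)
def proj(s,X):
    K=s["intrinsics"]; c=s["R"]@np.array(X)+s["t"]; u=K@(c/c[2]); return u[1],u[0]
E
python3 - <<'E'
from h import *
S={n:r.snapshot(n) for n in ("scene","top")}
save(S["top"],"topz.png",(140,270,270,430),5)
Z=dict(spacer=.009,washer1=.0035,bushing=0,dish=0,dish_spot=0,machine=0,control=0,selector_grip=.072,offcut=0,wedge=0,glue_jar=0,seat=.05)
print(r.get_state()["eef_rot"])
for n,z in Z.items():
    for c in S:
        try:
            for d in r.tip_of(c,n): print(n,c,"p%.2f"%d["p"],np.round(d["centre"],1),np.round(atz(S[c],d["centre"],z),4))
        except Exception as e: print(n,c,e)
E
```

```text
[-0.56953652  0.41911008 -0.41860172  0.56986621]
spacer scene p0.71 [233.6  96.7] [ 0.4151 -0.4793  0.009 ]
spacer scene p0.56 [253.4 116.6] [ 0.5134 -0.4644  0.009 ]
spacer scene p0.43 [229.4 130.8] [ 0.4523 -0.399   0.009 ]
spacer top p0.70 [222.8 392.2] [ 0.5075 -0.4735  0.009 ]
spacer top p0.56 [253.4 393.1] [ 0.4193 -0.4729  0.009 ]
spacer top p0.54 [242.2 367.2] [ 0.4507 -0.3992  0.009 ]
washer1 scene p0.47 [220.1 224.8] [ 0.561  -0.1724  0.0035]
washer1 scene p0.46 [257.9 155.4] [ 0.579  -0.3893  0.0035]
washer1 top p0.47 [202.6 290. ] [ 0.5648 -0.1758  0.0035]
bushing scene p0.70 [204.6 199.1] [ 0.4602 -0.1957 -0.    ]
bushing scene p0.35 [197.5 283.3] [ 0.5736  0.018  -0.    ]
bushing top p0.51 [242.  298.7] [ 0.4492 -0.2014  0.    ]
dish scene p0.66 [158.  321.8] [0.4887 0.2359 0.    ]
dish scene p0.53 [158.6 366.9] [0.5741 0.3497 0.    ]
dish top p0.94 [227.  154.6] [0.4892 0.2253 0.    ]
dish_spot scene p0.87 [186.2 248.8] [ 0.4728 -0.0337  0.    ]
dish_spot scene p0.27 [235.  158.8] [ 0.5058 -0.3444  0.    ]
machine scene p0.92 [213.3 279.9] [ 0.6225 -0.031   0.    ]
ma
[... 471 characters left out ...]
  0.072 ]
selector_grip top p0.48 [173.1 134.8] [0.6384 0.2673 0.072 ]
offcut scene p0.72 [158.7 322.6] [0.4931 0.2355 0.    ]
offcut scene p0.51 [220.4 194.8] [ 0.5111 -0.2382  0.    ]
offcut top p0.49 [225.3 309.5] [ 0.4984 -0.2334  0.    ]
wedge scene p0.33 [177.5 358.1] [ 0.6294  0.2585 -0.    ]
wedge top p0.53 [223.2 345.2] [ 0.5055 -0.3386  0.    ]
glue_jar scene p0.94 [260.7 283.8] [ 0.7701 -0.1297  0.    ]
glue_jar top p0.47 [138.5 273.2] [ 0.7606 -0.1252  0.    ]
seat scene p0.96 [196.1 281.4] [ 0.6126 -0.0198  0.05  ]
seat scene p0.66 [227.4 128.3] [ 0.486  -0.4131  0.05  ]
seat top p0.72 [181.  238.8] [ 0.6214 -0.0258  0.05  ]
seat top p0.68 [202.1 288.9] [ 0.5618 -0.1693  0.05  ]
```

View pics/topz.png

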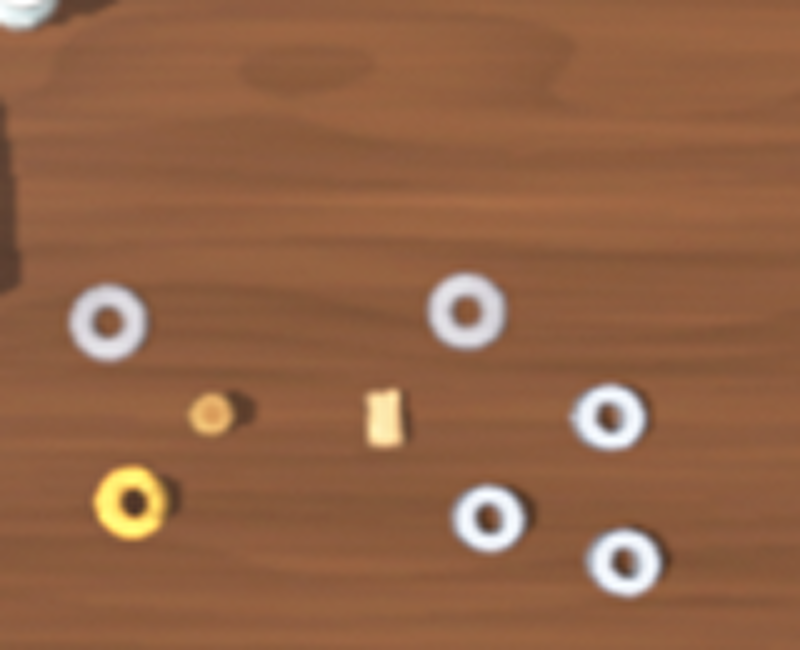

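```bash
cat >> h.py <<'E'
from scipy.spatial.transform import Rotation as Ro
def go(X,yaw=None):
    """print shift/spin from current measured pose to tcp X (m), with tool-x yaw (deg, mod 180)"""
    st=r.get_state(); R=Ro.from_quat(st["eef_rot"]).as_matrix()
    d=R.T@(np.array(X)-st["tool_pos"])*1000
    a=np.degrees(np.arctan2(R[1,0],R[0,0])); out=f"t {st['clock']:.1f} pos {np.round(st['tool_pos'],4)} xaxis yaw {a:.1f} down {R[:,1].round(3)} q7 {st['q'][6]:.2f} shift {d.round(1)}"
    if yaw is not None:
        # turn about tool y (down) by s: yaw changes by -s
        s=-(((yaw-a)+90)%180-90); out+=f" spin {s:.1f}"
    print(out)
E
python3 - <<'E'
from h import *
go([.4507,-.3992,.15],0)
s=r.snapshot("wrist");R=s["R"];t=s["t"];print(-R.T@t, R.T@[0,0,1])
E
```

```text
t 1.4 pos [ 0.1864 -0.5966  0.2467] xaxis yaw -72.7 down [ 0. -0. -1.] q7 -0.22 shift [-109.6   96.7  311.2] spin -72.7
[ 0.25751306 -0.57512226  0.38441194] [-0.26809043 -0.0860723  -0.95954108]
```

```bash
python3 -m inch '-110 97 311 17;-110 97 311 17;-110 97 311 17;-110 97 311 17;-110 97 311 17;-110 97 311 17;-110 97 311 17;-110 97 311 17;-110 97 311 17;-110 97 311 17' 0.3 20
cat >> h.py <<'E'
def wfind(n,z,fn=None,k=1.5):
    s=r.snapshot("wrist"); 
    if fn: save(s,fn,k=k)
    for d in r.tip_of("wrist",n): print("tip",n,"p%.2f"%d["p"],np.round(d["centre"],1),np.round(atz(s,d["centre"],z,True),4))
    return s
E
python3 - <<'E'
from h import *
go([.4507,-.3992,.15],-90)
wfind("spacer",.009,"w1.png")
E
```

```text
clock: 2.5
tool_pos: [0.4492, -0.4003, 0.15]
eef_rot: [0.502, -0.499, 0.499, -0.501]
contact_force: [-0.3, -0.2, 0.2]
opening: 0.648
t 2.5 pos [ 0.4492 -0.4003  0.15  ] xaxis yaw -89.8 down [-0.001 -0.001 -1.   ] q7 -0.97 shift [-1.  -0.   1.5] spin 0.2
tip spacer p0.95 [183.2 245.1] [ 0.4493 -0.3976  0.009 ]
tip spacer p0.64 [207.  324.4] [ 0.4248 -0.4782  0.009 ]
tip spacer p0.60 [122.9 321.6] [ 0.5092 -0.4701  0.009 ]
```

View pics/w1.png

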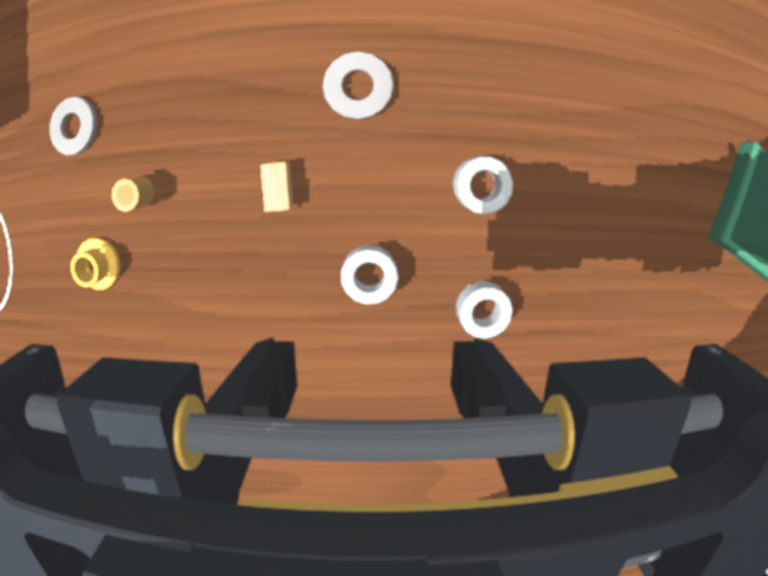

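```bash
python3 -m inch '-2 80 1 0;-2 120 1 0;-2 137 1 0;-2 137 1 0;-2 137 1 0' 0.3 20
python3 -m inch '0 0 0 0;0 0 0 0;0 0 0 0;0 0 0 0;0 0 0 0;0 0 0 0' -1 25
python3 - <<'E'
from h import *
go([.45,-.3985,.013],-90)
s=r.snapshot("wrist");save(s,"w2.png",k=1.5)
E
```

```text
clock: 3.1
tool_pos: [0.4504, -0.398, 0.0125]
eef_rot: [0.501, -0.499, 0.499, -0.501]
contact_force: [-0.4, -0.5, -0.8]
opening: 0.65
clock: 3.7
tool_pos: [0.4515, -0.3972, 0.0133]
eef_rot: [0.502, -0.498, 0.499, -0.501]
contact_force: [-1.6, -0.4, 5.7]
opening: 0.399
t 3.7 pos [ 0.4515 -0.3972  0.0133] xaxis yaw -89.7 down [ 0.    -0.001 -1.   ] q7 -0.99 shift [ 1.2  0.3 -1.5] spin 0.3
```

View pics/w2.png

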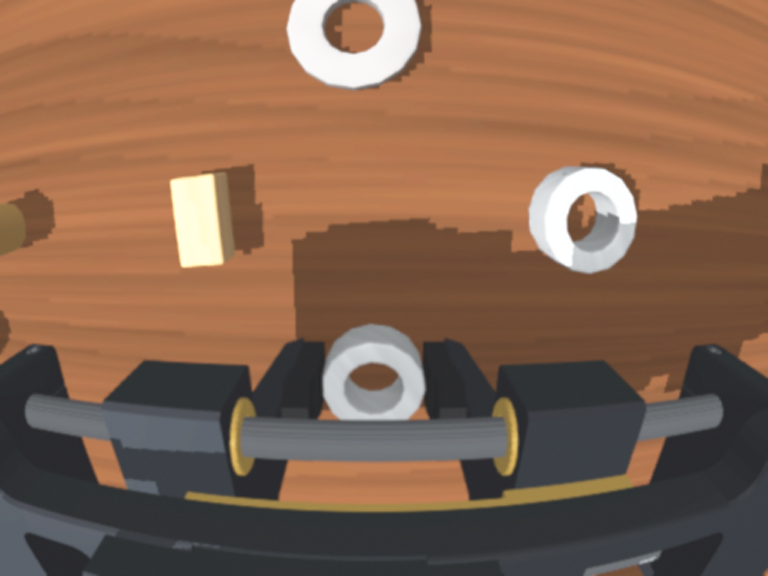

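```bash
python3 -m inch '0 -50 0 0;0 -100 0 0;0 -147 0 0;-50 -147 10 0;-100 -147 20 0;-150 -147 30 0;-200 -147 40 0;-250 -147 50 0;-300 -147 55 0;-350 -147 60 0' -1 25
python3 -m inch '-17 0 10 0;-17 0 10 0;-17 0 10 0;-17 0 10 0;-17 0 10 0'
python3 - <<'E'
from h import *
go([.62,-.03,.16],-90)
s=wfind("machine",0,"w3.png")
s=wfind("seat",.05)
wfind("spacer",.16-.013+.009)
E
```

```text
clock: 4.75
tool_pos: [0.5087, -0.0496, 0.1595]
eef_rot: [-0.502, 0.498, -0.498, 0.502]
contact_force: [1.8, -0.2, -0.5]
opening: 0.397
clock: 5.25
tool_pos: [0.5181, -0.0369, 0.1597]
eef_rot: [0.501, -0.499, 0.499, -0.5]
contact_force: [0.2, -0.2, -0.8]
opening: 0.402
t 5.2 pos [ 0.5181 -0.0369  0.1597] xaxis yaw -89.8 down [-0.001 -0.001 -1.   ] q7 -1.53 shift [ -6.7  -0.4 101.9] spin 0.2
tip machine p0.72 [ 72.4 240.1] [ 0.626 -0.029  0.   ]
tip spacer p0.96 [253.3 249.9] [ 0.5164 -0.0368  0.156 ]
```

View pics/w3.png

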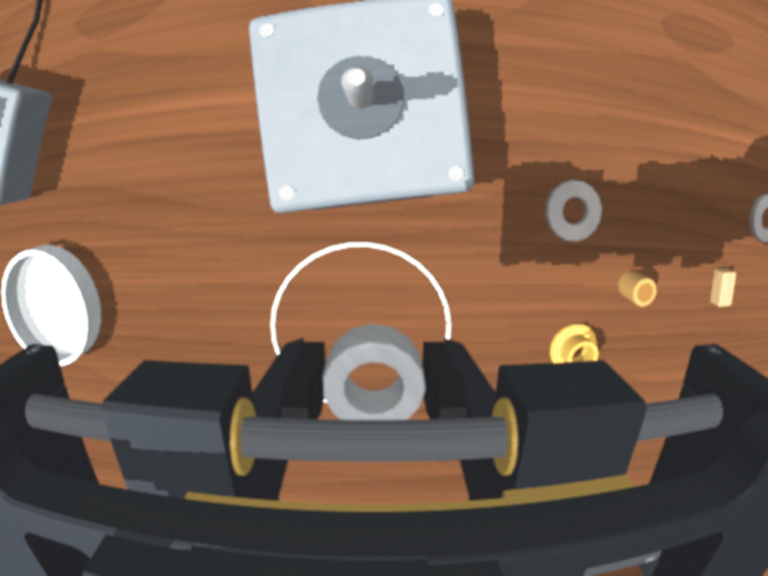

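Run:
```python
from h import *
s=r.snapshot("wrist"); save(s,"w4.png",(0,150,150,330),4)
for a,z in(((51.3,235.3),.11),((64.7,240.7),.05)): print(atz(s,a,z,True))
S=r.snapshot("scene"); T=r.snapshot("top")
save(S,"s4.png",(165,240,240,325),8); save(T,"t4.png",(145,215,205,285),8)
```

```text
[ 0.62779737 -0.02678024  0.11      ]
[ 0.62746203 -0.02864448  0.05      ]
```

View pics/w4.png

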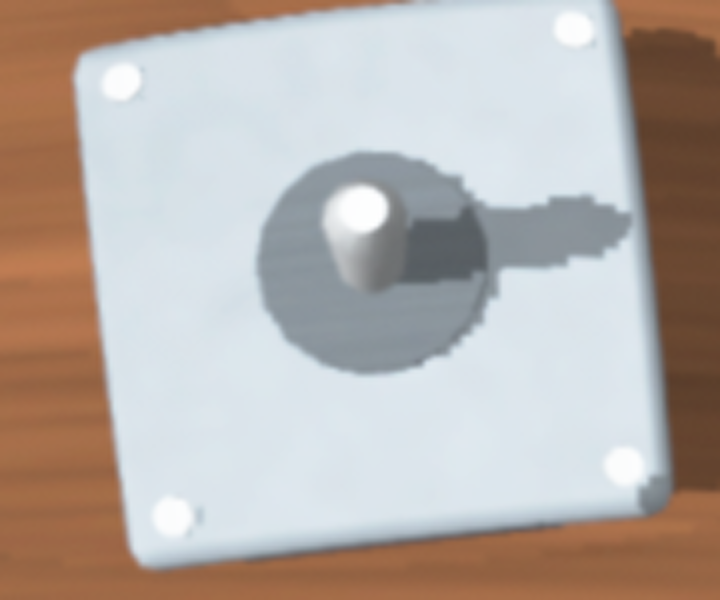

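View pics/s4.png

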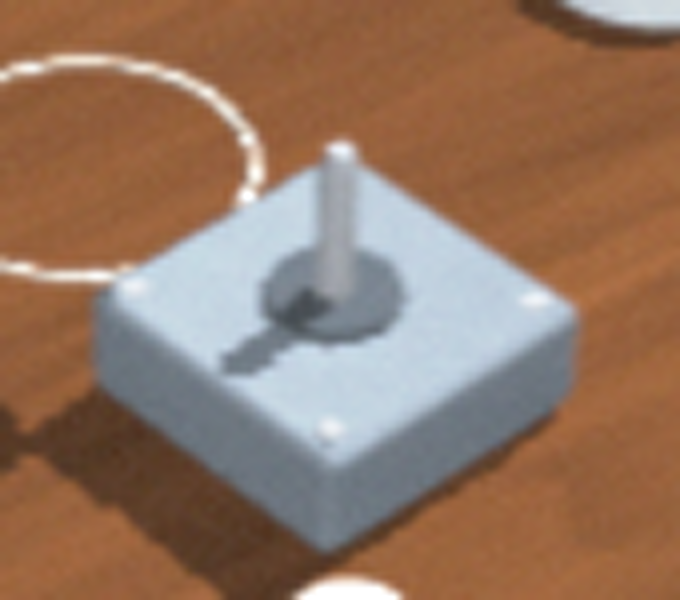

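View pics/t4.png

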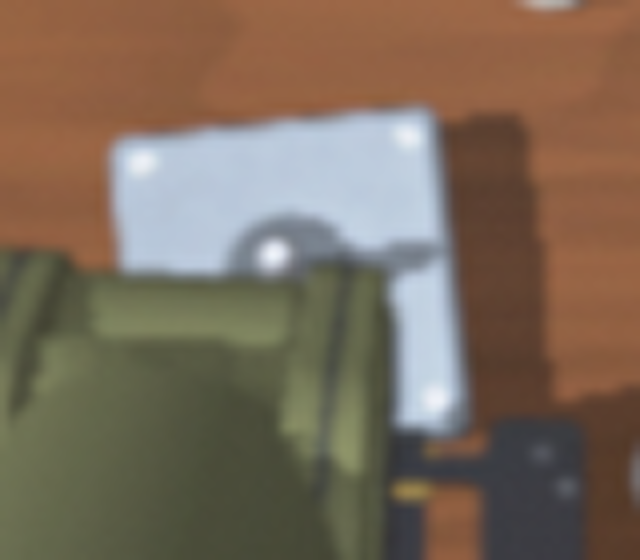

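```bash
cat >> h.py <<'E'
def bright(s,box,th=235):
    a,b,c,d=box; m=(s["frame"][a:b,c:d].min(2)>=th).astype(np.uint8)
    n,l,st,ce=cv2.connectedComponentsWithStats(m)
    return [(st[i,4],ce[i][::-1]+[a,c]) for i in range(1,n) if st[i,4]>3]
E
python3 - <<'E'
from h import *
s=r.snapshot("wrist");S=r.snapshot("scene"); T=r.snapshot("top")
for a,b in bright(s,(35,75,225,260)): print("w",a,b,atz(s,b,.11,True)); w=b
for a,b in bright(S,(178,190,275,290),190): print("s",a,b,atz(S,b,.11)); sc=b
for a,b in bright(T,(165,185,230,248),200): print("t",a,b,atz(T,b,.11)); tt=b
print(tri(ray(S,sc),ray(T,tt)))
E
```

```text
w 106 [ 52.01886792 240.31132075] [ 0.62737204 -0.0294709   0.11      ]
s 5 [183.4 282.2] [ 0.62898548 -0.03132671  0.11      ]
s 8 [188.375 276.875] [ 0.63755683 -0.05508591  0.11      ]
s 8 [188.5  286.75] [ 0.65278305 -0.03459068  0.11      ]
t 6 [176.16666667 238.83333333] [ 0.62547123 -0.02973165  0.11      ]
(array([ 0.63161799, -0.02401849,  0.09015159]), np.float64(0.010341472137370427))
```

```bash
python3 -m inch '-7 0 50 0;-7 0 90 0;-7 10 110 0;-7 10 110 0;-7 20 110 0;-7 20 110 0;-7 20 110 0'
python3 - <<'E'
from h import *
go([.6285,-.03,.14],-90)
s=r.snapshot("wrist");save(s,"w5.png",(190,320,180,320),5)
S=r.snapshot("scene"); save(S,"s5.png",(140,230,235,335),7)
E
```

```text
clock: 6.55
tool_pos: [0.6271, -0.0273, 0.1395]
eef_rot: [0.502, -0.499, 0.498, -0.501]
contact_force: [0.1, 0.2, -1.6]
opening: 0.401
t 6.5 pos [ 0.6271 -0.0273  0.1395] xaxis yaw -89.7 down [-0.002 -0.    -1.   ] q7 -1.54 shift [ 2.7 -0.5  1.4] spin 0.3
```

View pics/w5.png

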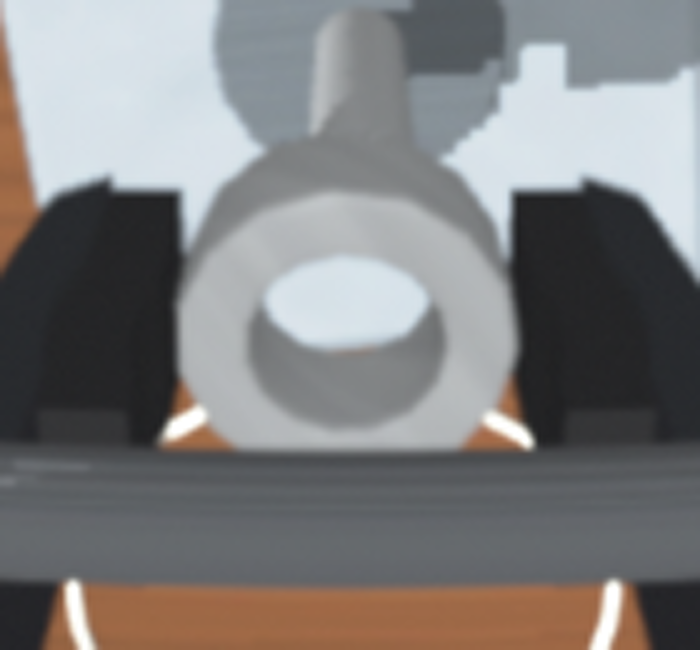

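View pics/s5.png

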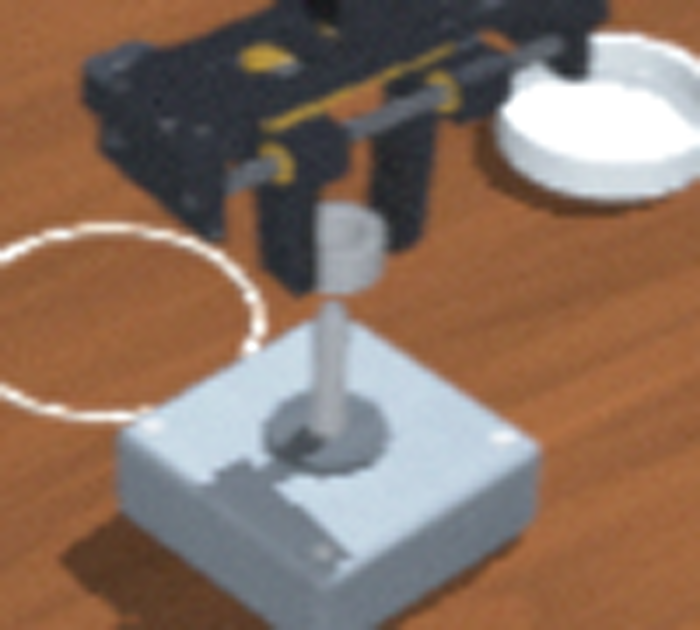

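Run:
```python
from h import *
s=wfind("spacer",.1395-.013+.009)
print(atz(s,(258,249.4),.1445,True), atz(s,(190+302/5,180+346/5),.1265,True))
S=r.snapshot("scene")
for z in(.1265,.1445): print(z,proj(S,(.627,-.03,z)))
print(proj(S,(.627,-.03,.11)),proj(S,(.627,-.03,.05)))
for d in r.trace("scene","spacer")[:3]: 
  m=d["region"]; ys,xs=np.nonzero(m); print(d["p"],d["centre"],xs.min(),xs.max(),ys.min(),ys.max())
```

```text
tip spacer p0.80 [251.  247.7] [ 0.6269 -0.0272  0.1355]
[ 0.62762671 -0.02807031  0.1445    ] [ 0.62252495 -0.02806479  0.1265    ]
0.1265 (np.float64(177.85760022519753), np.float64(282.3037045310679))
0.1445 (np.float64(172.33202367791847), np.float64(282.47823902396533))
(np.float64(182.83594033999702), np.float64(282.1464554078365)) (np.float64(200.271215563921), np.float64(281.5957333440488))
0.64 [236.7, 95.0] 93 105 230 241
0.57 [207.5, 281.8] 252 309 185 232
0.53 [253.8, 113.7] 106 120 248 260
```

```bash
python3 -m inch '3 0 0 0;3 0 0 0;3 8 0 0;3 16 0 0;3 24 0 0;3 34 0 0;3 34 0 0'
python3 - <<'E'
from h import *
go([.627,-.03,.063],-90)
S=r.snapshot("scene"); save(S,"s6.png",(140,230,235,335),7)
E
```

```text
clock: 7.55
tool_pos: [0.6273, -0.03, 0.1037]
eef_rot: [0.502, -0.499, 0.498, -0.501]
contact_force: [-0.9, -0.4, -0.9]
opening: 0.399
t 7.5 pos [ 0.6273 -0.03    0.1037] xaxis yaw -89.6 down [-0.004  0.    -1.   ] q7 -1.53 shift [ 0.  40.7 -0.2] spin 0.4
```

View pics/s6.png

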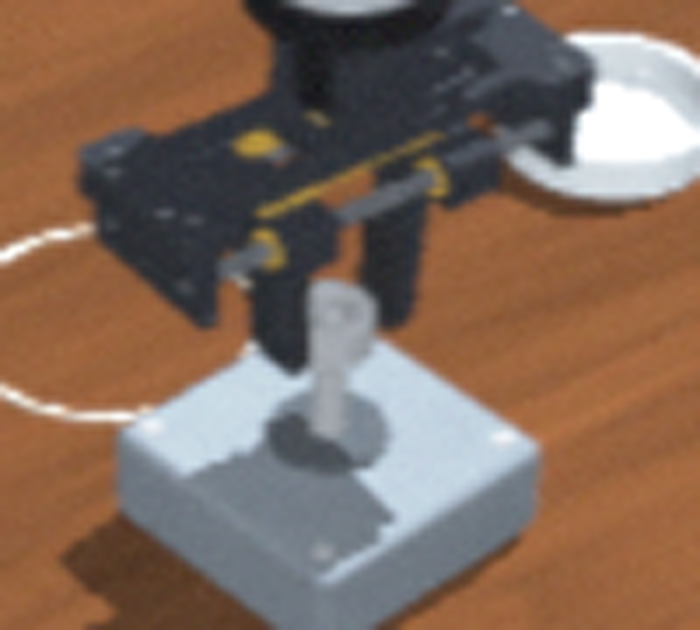

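```bash
python3 -m inch '0 8 0 0;0 16 0 0;0 24 0 0;0 32 0 0;0 36 0 0;0 36 0 0' 
python3 -m inch '0 2 0 0;0 4 0 0;0 5 0 0;0 5 0 0'
```

```text
clock: 8.2
tool_pos: [0.6281, -0.0302, 0.0689]
eef_rot: [0.502, -0.499, 0.498, -0.501]
contact_force: [-0.1, -0.1, -0.4]
opening: 0.396
clock: 8.6
tool_pos: [0.6286, -0.0301, 0.0647]
eef_rot: [0.502, -0.498, 0.498, -0.502]
contact_force: [-0.2, 0.3, -1.5]
opening: 0.399
```

```bash
python3 -m inch '0 1 0 0;0 2 0 0;0 2 0 0;0 2 0 0'
python3 -m inch '0 0 0 0;0 0 0 0;0 0 0 0;0 0 0 0' 0.1 20
python3 -m inch '0 -20 0 0;0 -40 0 0;0 -70 0 0;0 -70 0 0' 0.1 20
python3 - <<'E'
from h import *
go([.627,-.03,.063],-90)
S=r.snapshot("scene"); save(S,"s7.png",(140,230,235,335),7)
S=r.snapshot("wrist"); save(S,"w7.png",k=1.5)
E
```

```text
clock: 9.0
tool_pos: [0.6288, -0.0301, 0.0633]
eef_rot: [-0.501, 0.498, -0.499, 0.502]
contact_force: [-1.1, -0.5, 5.9]
opening: 0.399
clock: 9.4
tool_pos: [0.6286, -0.0301, 0.0625]
eef_rot: [0.502, -0.499, 0.498, -0.501]
contact_force: [-0.3, -1.1, 0.5]
opening: 0.552
clock: 9.8
tool_pos: [0.6313, -0.0304, 0.1363]
eef_rot: [-0.5, 0.497, -0.5, 0.503]
contact_force: [1.5, -0.5, 1.0]
opening: 0.549
t 9.8 pos [ 0.6313 -0.0304  0.1363] xaxis yaw -89.7 down [ 0.007 -0.    -1.   ] q7 -1.53 shift [-0.5 73.2 -4.9] spin 0.3
```

View pics/s7.png

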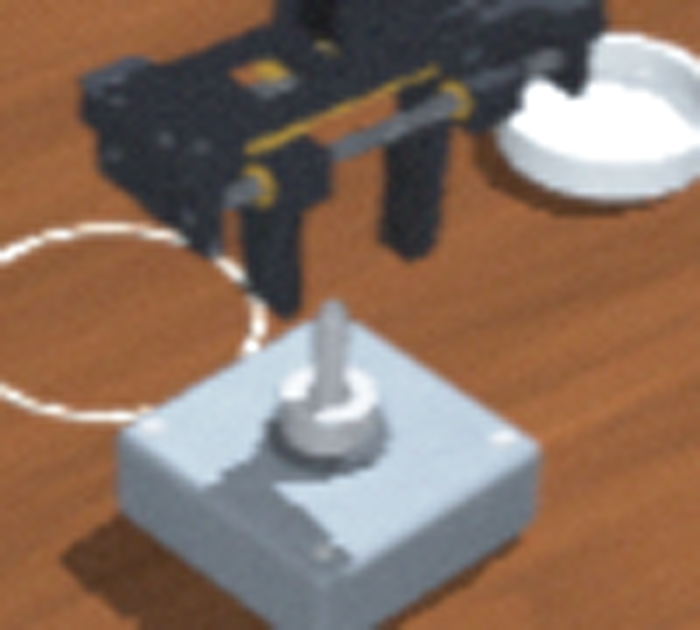

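View pics/w7.png

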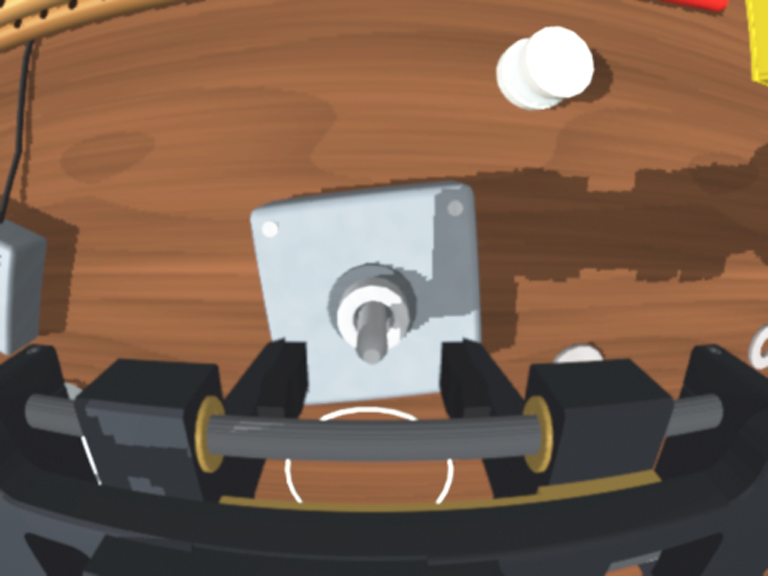

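```bash
python3 -m inch '50 -14 -20 0;95 -14 -45 0;140 -14 -80 0;144 -14 -85 0;144 -14 -85 0;144 -14 -85 0' 0.5 20
python3 - <<'E'
from h import *
go([.563,-.175,.15],-90)
s=wfind("washer1",.0035,"w8.png")
for d in r.trace("wrist","washer1"): 
  ys,xs=np.nonzero(d["region"]); print(d["p"],d["centre"],atz(s,((ys.min()+ys.max())/2,(xs.min()+xs.max())/2),.0035,True),xs.min(),xs.max(),ys.min(),ys.max())
E
```

```text
clock: 10.5
tool_pos: [0.5446, -0.1738, 0.1459]
eef_rot: [-0.501, 0.499, -0.498, 0.502]
contact_force: [0.6, 0.9, -0.3]
opening: 0.745
t 10.5 pos [ 0.5446 -0.1738  0.1459] xaxis yaw -89.6 down [-0.001  0.001 -1.   ] q7 -1.32 shift [ 1.3 -4.2 18.4] spin 0.4
tip washer1 p0.83 [161.8 444.1] [ 0.572  -0.3928  0.0035]
tip washer1 p0.83 [157.3 252.5] [ 0.57   -0.1777  0.0035]
0.79 [164.5, 260.3] [ 0.56297043 -0.17872841  0.0035    ] 231 276 142 187
0.69 [106.2, 102.9] [ 0.59975605 -0.02192535  0.0035    ] 33 167 26 235
0.68 [160.1, 437.7] [ 0.57161464 -0.3897008   0.0035    ] 427 457 144 180
```

View pics/w8.png

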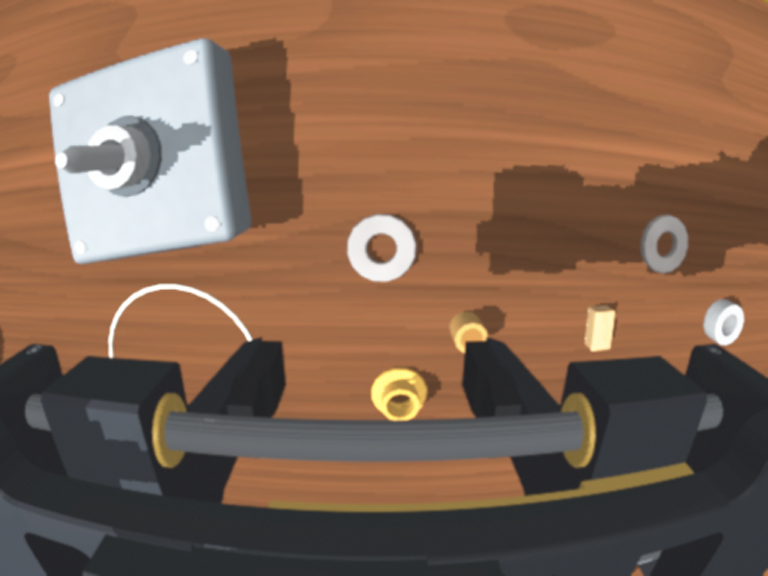

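```bash
python3 -m inch '3 50 18 0;3 90 18 0;3 125 18 0;3 135 18 0;3 135 18 0;3 135 18 0' 0.5 20
python3 -m inch '0 0 0 0;0 0 0 0;0 0 0 0;0 0 0 0;0 0 0 0;0 0 0 0' -1 20
```

```text
clock: 11.25
tool_pos: [0.5637, -0.1767, 0.0124]
eef_rot: [-0.502, 0.498, -0.498, 0.502]
contact_force: [-0.7, 0.4, 0.1]
opening: 0.751
clock: 11.85
tool_pos: [0.563, -0.1777, 0.0123]
eef_rot: [-0.501, 0.498, -0.499, 0.502]
contact_force: [0.0, -0.6, 6.6]
opening: 0.478
```

```bash
python3 -m inch '0 0 0 0;0 0 0 0;0 2 0 0;0 3 0 0;0 3 0 0;0 3 0 0' 0.2 20
python3 -m inch '0 0 0 0;0 0 0 0;0 0 0 0;0 0 0 0;0 0 0 0' -1 20
python3 -m inch '0 -20 0 0;0 -60 0 0;0 -60 0 0'
python3 - <<'E'
from h import *
go([.627,-.03,.063],-90)
s=r.snapshot("wrist"); save(s,"w9.png",k=1.5)
z=r.get_state()["tool_pos"][2]-.0095+.0035
for d in r.tip_of("wrist","washer1"): print(d["p"],d["centre"],atz(s,d["centre"],z,True))
E
```

```text
clock: 12.45
tool_pos: [0.5623, -0.1775, 0.0086]
eef_rot: [0.502, -0.499, 0.498, -0.501]
contact_force: [0.7, -0.1, 1.1]
opening: 0.601
clock: 12.95
tool_pos: [0.5626, -0.1776, 0.0087]
eef_rot: [-0.502, 0.498, -0.498, 0.502]
contact_force: [-0.5, -0.4, -0.8]
opening: 0.482
clock: 13.25
tool_pos: [0.5655, -0.1786, 0.0728]
eef_rot: [-0.5, 0.496, -0.501, 0.503]
contact_force: [0.4, 0.3, -0.6]
opening: 0.481
t 13.2 pos [ 0.5655 -0.1786  0.0728] xaxis yaw -89.7 down [ 0.008 -0.002 -1.   ] q7 -1.32 shift [-148.3    9.9   62.3] spin 0.3
0.83 [243.3, 252.9] [ 0.56746392 -0.18138846  0.06496039]
0.69 [199.0, 477.3] [ 0.59236297 -0.32798581  0.06496039]
```

View pics/w9.png

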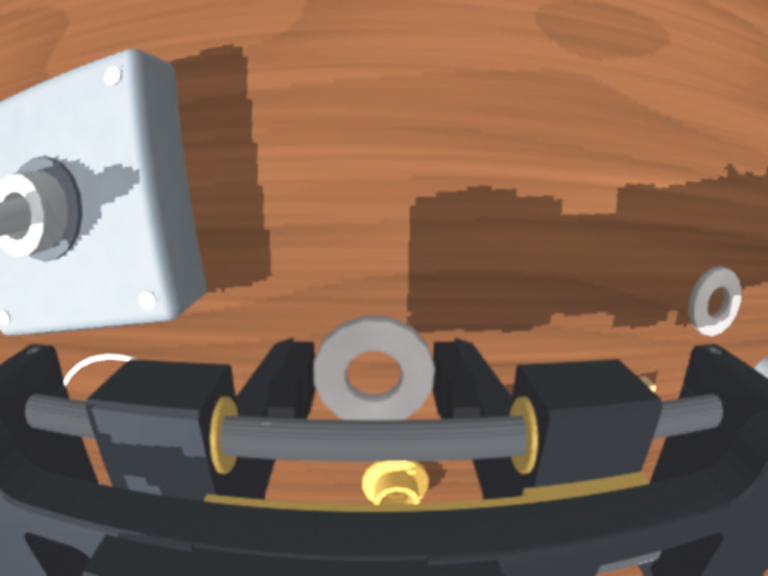

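```bash
python3 -m inch '0 -50 0 0;0 -80 0 0;-40 -80 20 0;-85 -80 40 0;-130 -80 60 0;-148 -80 62 0;-148 -75 62 0;-148 -65 62 0;-148 -65 62 0;-148 -65 62 0'
python3 - <<'E'
from h import *
go([.6275,-.03,.078],-90)
s=r.snapshot("wrist"); save(s,"w10.png",(150,320,150,350),4)
z=r.get_state()["tool_pos"][2]-.0087+.0035
for d in r.tip_of("wrist","washer1"): print(d["p"],d["centre"],atz(s,d["centre"],z,True))
S=r.snapshot("scene"); save(S,"s10.png",(140,230,235,335),7)
E
```

```text
clock: 14.35
tool_pos: [0.6226, -0.0318, 0.1328]
eef_rot: [0.502, -0.499, 0.499, -0.5]
contact_force: [-0.5, 0.1, -0.7]
opening: 0.486
t 14.3 pos [ 0.6226 -0.0318  0.1328] xaxis yaw -89.8 down [-0.002 -0.001 -1.   ] q7 -1.53 shift [-1.8 54.8  5. ] spin 0.2
0.56 [245.2, 244.4] [ 0.62497075 -0.02989831  0.12815397]
```

View pics/w10.png

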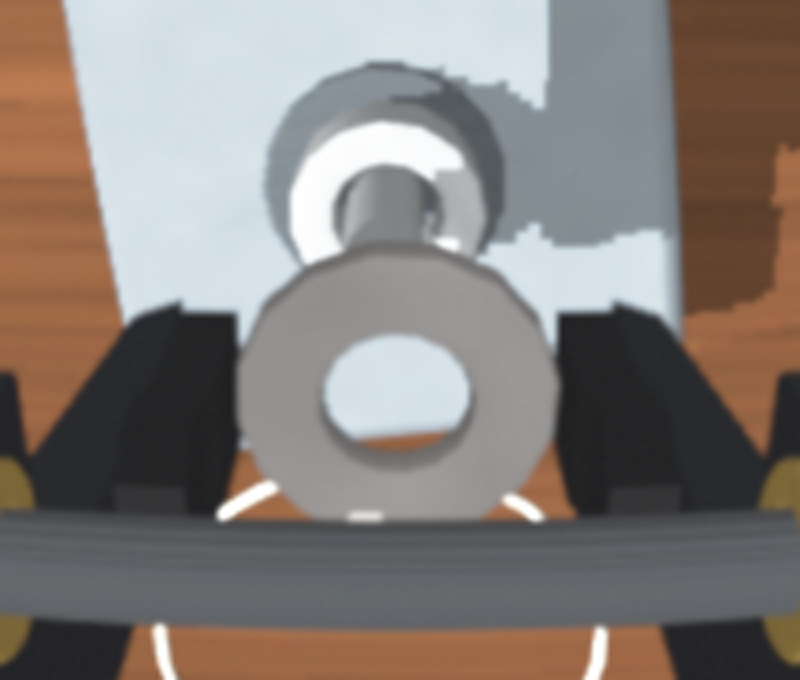

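View pics/s10.png

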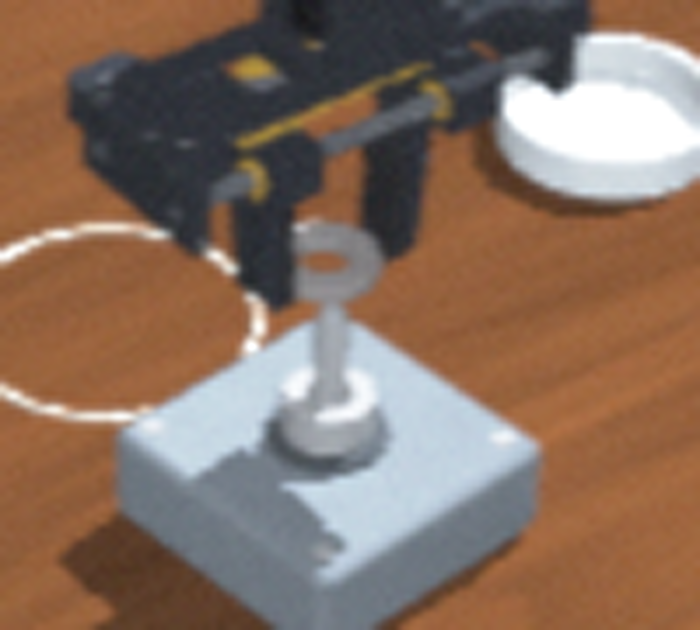

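Run:
```python
from h import *
s=r.snapshot("wrist")
print(atz(s,(150+392/4,150+398/4),.1311,True),atz(s,(150+402/4,150+398/4),.1241,True))
```

```text
[ 0.62526278 -0.03135686  0.1311    ] [ 0.62005808 -0.03142136  0.1241    ]
```

```bash
python3 -m inch '-1.5 0 4 0;-1.5 0 4 0;-1.5 8 4 0;-1.5 16 4 0;-1.5 24 4 0;-1.5 32 4 0;-1.5 32 4 0'
python3 - <<'E'
from h import *
go([.6265,-.03,.0767],-90)
S=r.snapshot("scene"); save(S,"s11.png",(140,230,235,335),7)
E
```

```text
clock: 15.25
tool_pos: [0.6265, -0.0276, 0.1]
eef_rot: [0.502, -0.499, 0.498, -0.501]
contact_force: [-0.2, -0.8, 0.4]
opening: 0.485
t 15.2 pos [ 0.6265 -0.0276  0.1   ] xaxis yaw -89.6 down [-0.003 -0.    -1.   ] q7 -1.54 shift [ 2.4 23.3  0.1] spin 0.4
```

View pics/s11.png

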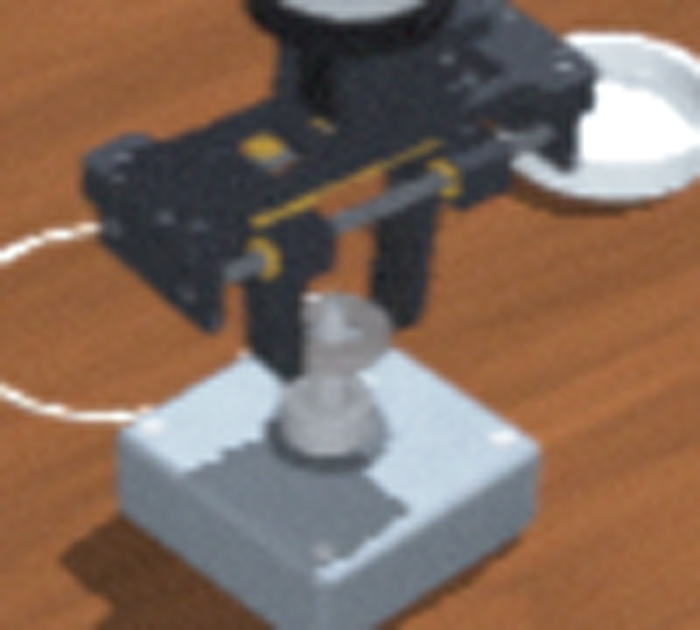

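Threaded, no force. Correct y by 2 mm and go down.

```bash
python3 -m inch '2 0 0 0;2 6 0 0;2 12 0 0;2 18 0 0;2 22 0 0;2 24 0 0;2 24 0 0;2 24 0 0'
python3 - <<'E'
from h import *
go([.6265,-.03,.0767],-90)
E
```

```text
clock: 16.1
tool_pos: [0.6277, -0.0297, 0.0778]
eef_rot: [-0.502, 0.498, -0.499, 0.502]
contact_force: [0.3, -0.9, -0.5]
opening: 0.484
t 16.1 pos [ 0.6277 -0.0297  0.0778] xaxis yaw -89.6 down [ 0. -0. -1.] q7 -1.53 shift [ 0.3  1.1 -1.2] spin 0.4
```

```bash
python3 -m inch '0 1 0 0;0 2 0 0;0 2 0 0;0 2 0 0'
python3 -m inch '0 0 0 0;0 0 0 0;0 0 0 0;0 0 0 0' 0.25 20
python3 -m inch '0 -20 0 0;0 -40 0 0;0 -70 0 0;0 -70 0 0'
python3 - <<'E'
from h import *
go([.575,-.39,.15],-90)
S=r.snapshot("scene"); save(S,"s12.png",(140,230,235,335),7)
S=r.snapshot("wrist"); save(S,"w12.png",(100,280,130,370),3)
E
```

```text
clock: 16.5
tool_pos: [0.6279, -0.0297, 0.0765]
eef_rot: [-0.501, 0.498, -0.499, 0.502]
contact_force: [-1.9, 0.2, 5.4]
opening: 0.485
clock: 16.9
tool_pos: [0.6276, -0.0297, 0.0755]
eef_rot: [0.502, -0.499, 0.498, -0.501]
contact_force: [-0.2, -0.5, 0.1]
opening: 0.626
clock: 17.3
tool_pos: [0.6303, -0.0299, 0.1493]
eef_rot: [-0.5, 0.497, -0.5, 0.503]
contact_force: [1.2, -0.1, 0.3]
opening: 0.624
t 17.3 pos [ 0.6303 -0.0299  0.1493] xaxis yaw -89.7 down [ 0.007 -0.    -1.   ] q7 -1.53 shift [359.7  -1.  -57.4] spin 0.3
```

View pics/s12.png

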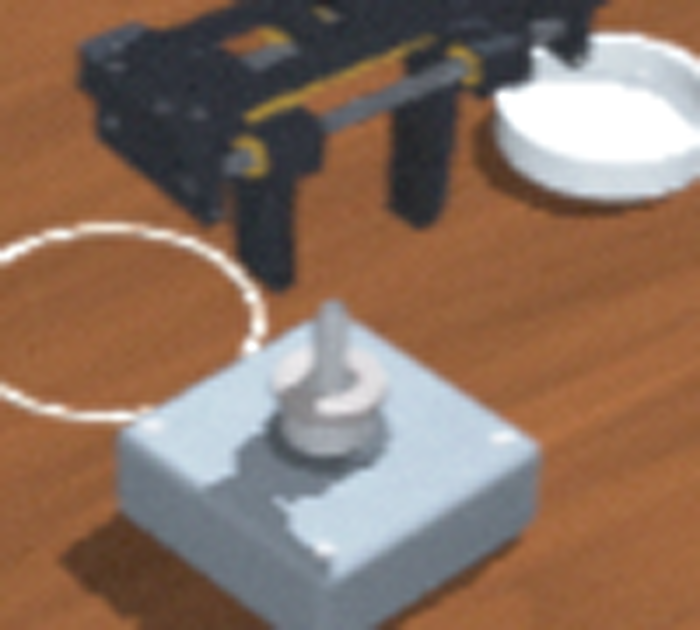

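View pics/w12.png

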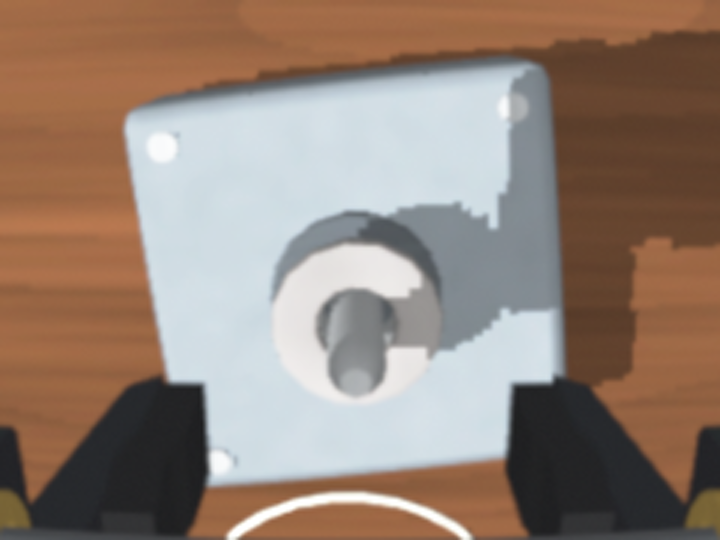

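Washer 1 is flat on the spacer. Second washer next.

```bash
python3 -m inch '50 0 -5 0;100 0 -15 0;150 0 -30 0;200 0 -40 0;250 0 -50 0;300 0 -60 0;345 0 -75 0;360 0 -75 0;360 0 -75 0;360 0 -75 0' 0.5 20
python3 - <<'E'
from h import *
go([.575,-.39,.15],-90)
s=wfind("washer1",.0035,"w13.png")
for d in r.trace("wrist","washer1"): 
  ys,xs=np.nonzero(d["region"]); print(d["p"],d["centre"],atz(s,((ys.min()+ys.max())/2,(xs.min()+xs.max())/2),.0035,True),xs.min(),xs.max(),ys.min(),ys.max())
E
```

```text
clock: 18.4
tool_pos: [0.5547, -0.3883, 0.1443]
eef_rot: [-0.501, 0.499, -0.497, 0.502]
contact_force: [0.1, 0.6, -0.4]
opening: 0.752
t 18.4 pos [ 0.5547 -0.3883  0.1443] xaxis yaw -89.6 down [-0.001  0.003 -1.   ] q7 -1.04 shift [ 1.8 -5.8 20.3] spin 0.4
tip washer1 p0.78 [168.6 252.2] [ 0.5693 -0.3918  0.0035]
0.6 [157.8, 250.2] [ 0.57135719 -0.39065146  0.0035    ] 228 274 144 189
```

View pics/w13.png

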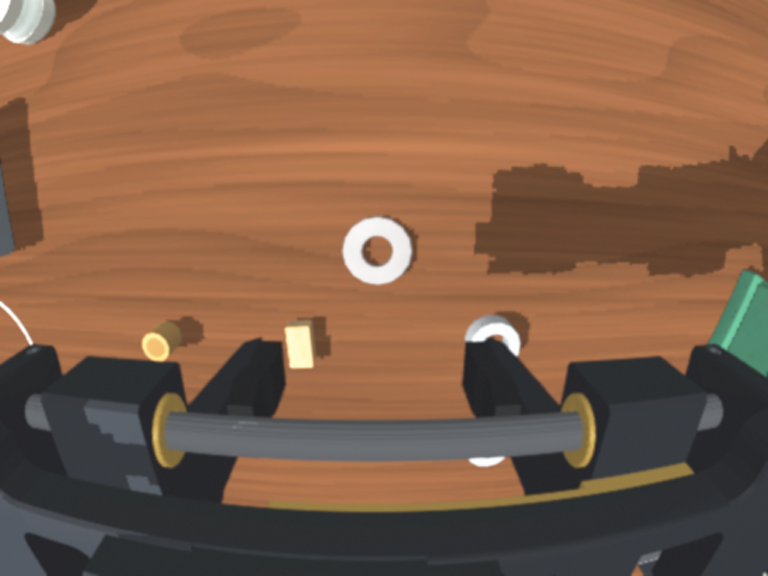

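```bash
python3 -m inch '2.5 50 16 0;2.5 90 16 0;2.5 125 16 0;2.5 135 16 0;2.5 135 16 0;2.5 135 16 0;2.5 135 16 0' 0.5 20
python3 - <<'E'
from h import *
go([.571,-.391,.009],-90)
E
```

```text
clock: 19.25
tool_pos: [0.5718, -0.392, 0.0117]
eef_rot: [-0.502, 0.498, -0.499, 0.502]
contact_force: [-1.3, 0.1, 0.2]
opening: 0.749
t 19.2 pos [ 0.5718 -0.392   0.0117] xaxis yaw -89.6 down [ 0.001 -0.001 -1.   ] q7 -1.05 shift [-1.   2.7 -0.8] spin 0.4
```

```bash
python3 -m inch '-1 2 -1 0;-1 2.5 -1 0;-1 2.5 -1 0'
python3 -m inch '0 0 0 0;0 0 0 0;0 0 0 0;0 0 0 0;0 0 0 0;0 0 0 0' -1 20
python3 -m inch '0 -50 0 0;0 -100 0 0;0 -135 0 0;0 -135 0 0'
python3 - <<'E'
from h import *
go([.6265,-.03,.15],-90)
s=r.snapshot("wrist"); save(s,"w14.png",(150,320,150,350),4)
z=r.get_state()["tool_pos"][2]-.0087+.0035
for d in r.tip_of("wrist","washer1"): print(d["p"],d["centre"],atz(s,d["centre"],z,True))
E
```

```text
clock: 19.55
tool_pos: [0.5699, -0.3912, 0.0086]
eef_rot: [-0.501, 0.499, -0.498, 0.502]
contact_force: [-1.7, 1.6, 3.4]
opening: 0.749
clock: 20.15
tool_pos: [0.5703, -0.3916, 0.0086]
eef_rot: [-0.501, 0.498, -0.499, 0.502]
contact_force: [0.5, 1.2, 4.7]
opening: 0.483
clock: 20.55
tool_pos: [0.5725, -0.3939, 0.1487]
eef_rot: [0.501, -0.495, 0.502, -0.502]
contact_force: [0.2, -0.2, -0.2]
opening: 0.487
t 20.6 pos [ 0.5725 -0.3939  0.1487] xaxis yaw -89.7 down [ 0.008 -0.006 -1.   ] q7 -1.04 shift [-363.6   -3.    56. ] spin 0.3
0.92 [247.3, 249.8] [ 0.57182515 -0.39503998  0.14039889]
```

View pics/w14.png

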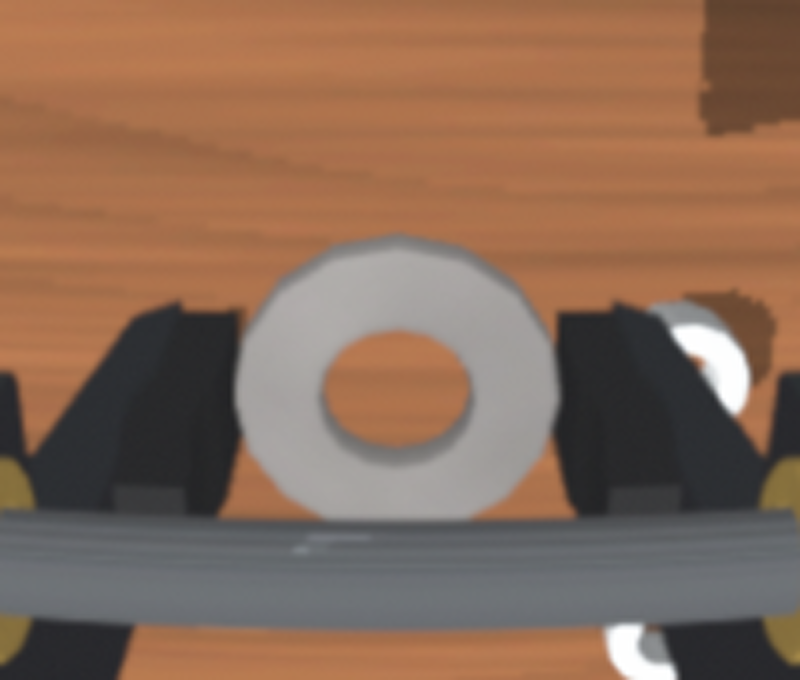

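```bash
python3 -m inch '-50 -5 5 0;-100 -5 10 0;-150 -5 20 0;-200 -5 30 0;-250 -5 35 0;-300 -5 45 0;-345 -5 54 0;-363 -5 54 0;-363 0 54 0;-363 0 54 0'
python3 -m inch '0 0 0 0;0 0 0 0'
python3 - <<'E'
from h import *
go([.626,-.03,.13],-90)
s=r.snapshot("wrist"); save(s,"w15.png",(150,320,150,350),4)
E
```

```text
clock: 21.65
tool_pos: [0.6198, -0.0292, 0.1408]
eef_rot: [0.503, -0.499, 0.498, -0.5]
contact_force: [-0.6, -0.6, -0.0]
opening: 0.485
clock: 21.85
tool_pos: [0.6212, -0.0309, 0.1428]
eef_rot: [0.501, -0.499, 0.499, -0.5]
contact_force: [0.4, 0.2, 0.0]
opening: 0.484
t 21.9 pos [ 0.6212 -0.0309  0.1428] xaxis yaw -89.8 down [-0.001 -0.001 -1.   ] q7 -1.54 shift [-0.9 12.8  4.8] spin 0.2
```

View pics/w15.png

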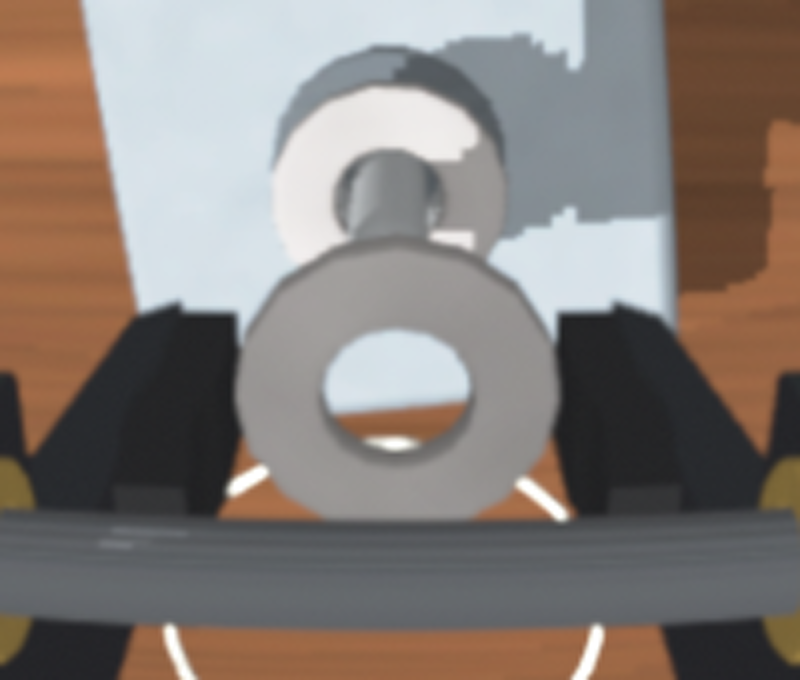

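Target z for release ≈ 0.075+0.0087 = 0.0837; first to 0.10.

```bash
python3 -m inch '-1 0 5 0;-1 0 5 0;-1 0 5 0;-1 10 5 0;-1 18 5 0;-1 26 5 0;-1 34 5 0;-1 42 5 0;-1 42 5 0'
python3 - <<'E'
from h import *
go([.6265,-.03,.0837],-90)
S=r.snapshot("scene"); save(S,"s16.png",(140,230,235,335),7)
E
```

```text
clock: 22.8
tool_pos: [0.6257, -0.0271, 0.0997]
eef_rot: [0.502, -0.499, 0.498, -0.501]
contact_force: [-0.5, -0.2, -0.3]
opening: 0.487
t 22.8 pos [ 0.6257 -0.0271  0.0997] xaxis yaw -89.6 down [-0.003 -0.    -1.   ] q7 -1.54 shift [ 2.9 16.   0.8] spin 0.4
```

View pics/s16.png

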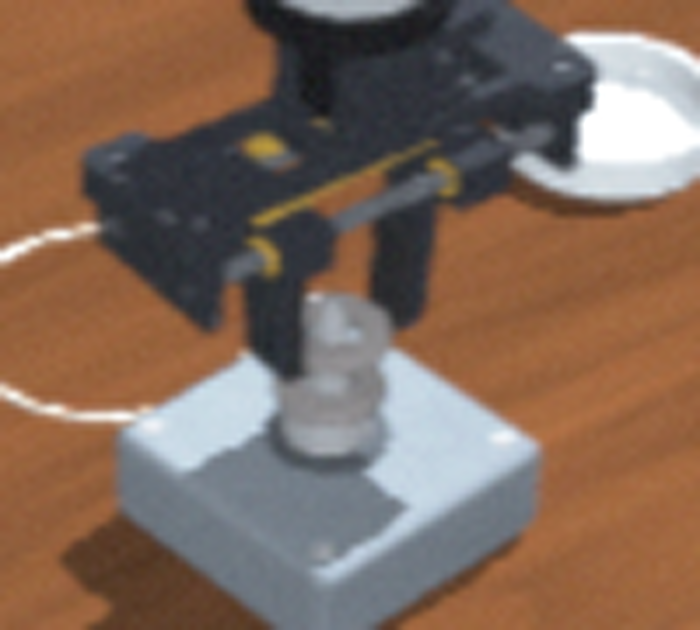

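```bash
python3 -m inch '3 0 0 0;3 5 0 0;3 10 0 0;3 15 0 0;3 17 0 0;3 17 0 0;3 17 0 0'
python3 -m inch '0 1 0 0;0 1 0 0;0 1 0 0'
```

```text
clock: 23.55
tool_pos: [0.6267, -0.0301, 0.0842]
eef_rot: [-0.502, 0.498, -0.499, 0.502]
contact_force: [0.1, -0.3, -0.7]
opening: 0.486
clock: 23.85
tool_pos: [0.6269, -0.0302, 0.0835]
eef_rot: [-0.501, 0.498, -0.499, 0.502]
contact_force: [0.3, -1.0, 2.2]
opening: 0.484
```

Contact at the expected height. Release, back off, check, and look for the bushing.

```bash
python3 -m inch '0 0 0 0;0 0 0 0;0 0 0 0;0 0 0 0' 0.25 20
python3 -m inch '0 -20 0 0;0 -40 0 0;0 -70 0 0;0 -70 0 0'
python3 - <<'E'
from h import *
S=r.snapshot("scene"); save(S,"s17.png",(140,230,235,335),7); save(S,"s17f.png",k=1.5)
S=r.snapshot("wrist"); save(S,"w17.png",(100,280,130,370),3)
E
```

```text
clock: 24.25
tool_pos: [0.6266, -0.0302, 0.0831]
eef_rot: [0.502, -0.499, 0.498, -0.501]
contact_force: [0.0, -0.4, 0.1]
opening: 0.622
clock: 24.65
tool_pos: [0.6293, -0.0304, 0.1569]
eef_rot: [-0.5, 0.497, -0.5, 0.503]
contact_force: [1.3, -0.3, 0.1]
opening: 0.622
```

View pics/s17.png

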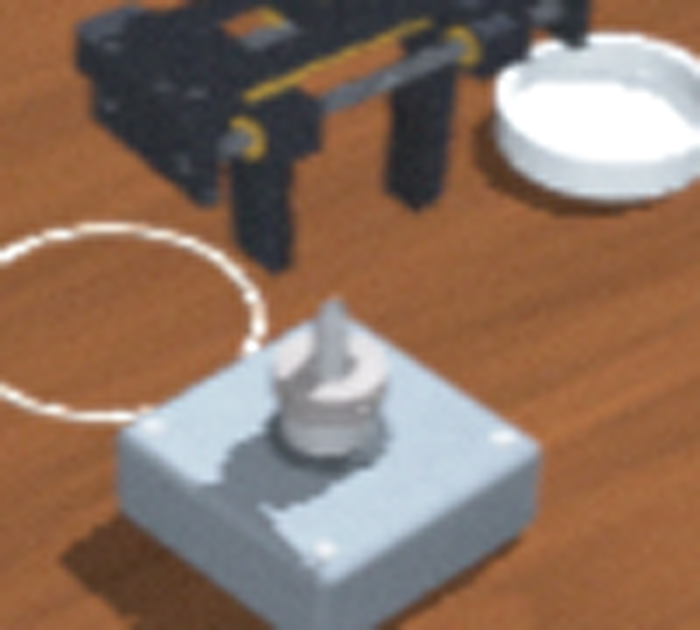

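View pics/w17.png

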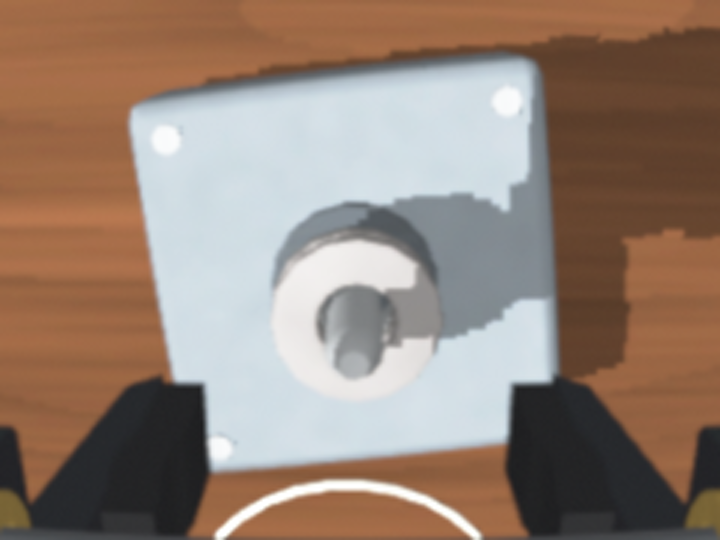

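View pics/s17f.png

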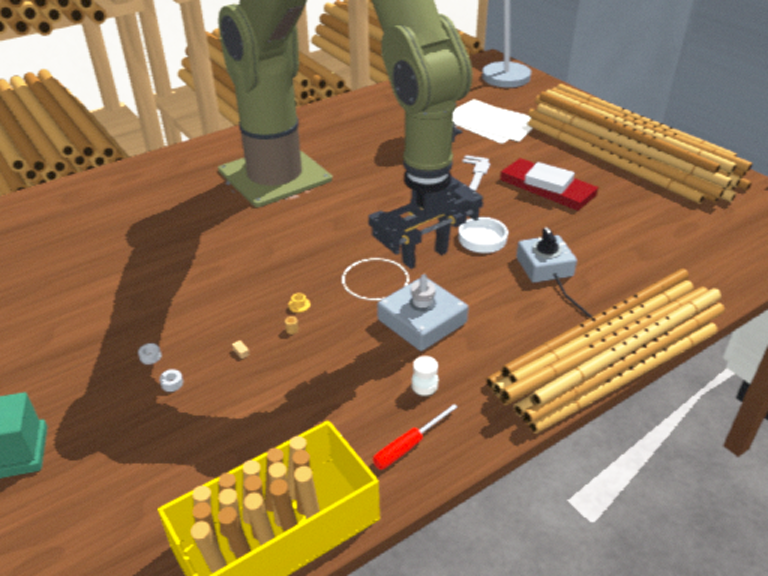

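```bash
python3 -m inch '0 0 -40 0;10 0 -85 0;45 0 -120 0;85 0 -150 0;125 0 -180 0;165 0 -189 0;170 10 -189 0;170 10 -189 0;170 10 -189 0' 0.1 20
python3 - <<'E'
from h import *
go([.45,-.2,.13],-90)
s=wfind("bushing",.0,"w18.png")
for d in r.trace("wrist","bushing")[:2]: 
  ys,xs=np.nonzero(d["region"]); print(d["p"],d["centre"],atz(s,d["centre"],.008,True),xs.min(),xs.max(),ys.min(),ys.max())
E
```

```text
clock: 25.65
tool_pos: [0.4388, -0.1996, 0.1424]
eef_rot: [-0.502, 0.499, -0.497, 0.502]
contact_force: [-0.2, 0.9, -0.6]
opening: 0.553
t 25.6 pos [ 0.4388 -0.1996  0.1424] xaxis yaw -89.5 down [-0.001  0.002 -1.   ] q7 -1.26 shift [ 0.5 12.4 11.2] spin 0.5
tip bushing p0.94 [163.1 239.8] [ 0.4583 -0.1914  0.    ]
tip bushing p0.36 [119.8 389.4] [ 0.5065 -0.3412  0.    ]
0.85 [158.8, 242.0] [ 0.4640014  -0.19363645  0.008     ] 221 262 144 185
```

View pics/w18.png

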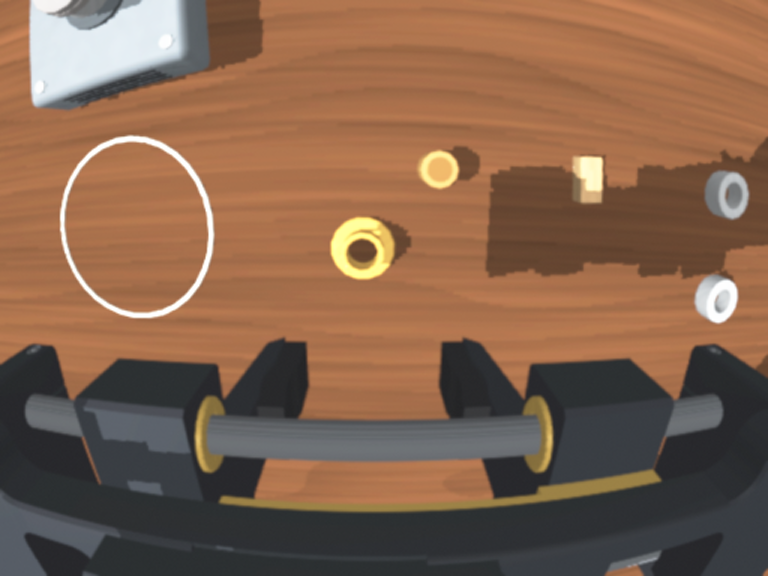

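Run:
```python
from h import *
s=r.snapshot("wrist"); save(s,"w19.png",(130,200,205,280),10)
m=cv2.inRange(cv2.cvtColor(s["frame"],cv2.COLOR_RGB2HSV),(18,120,120),(35,255,255))[130:200,205:280]
ys,xs=np.nonzero(m); rc=((ys.min()+ys.max())/2+130,(xs.min()+xs.max())/2+205); print(rc,xs.min()+205,xs.max()+205,ys.min()+130,ys.max()+130,atz(s,rc,.005,True))
print(atz(s,(130+360/10,205+375/10),.022,True))
S=r.snapshot("scene"); T=r.snapshot("top")
for a,b in ((S,"scene"),(T,"top")): print([ (d["p"],atz(a,d["centre"],0)) for d in r.tip_of(b,"bushing")[:2]])
```

```text
(np.float64(165.5), np.float64(241.5)) 221 262 145 186 [ 0.45764284 -0.19303589  0.005     ]
[ 0.46065835 -0.19429856  0.022     ]
[(0.41, array([ 0.46401944, -0.19622262,  0.        ]))]
[]
```

View pics/w19.png

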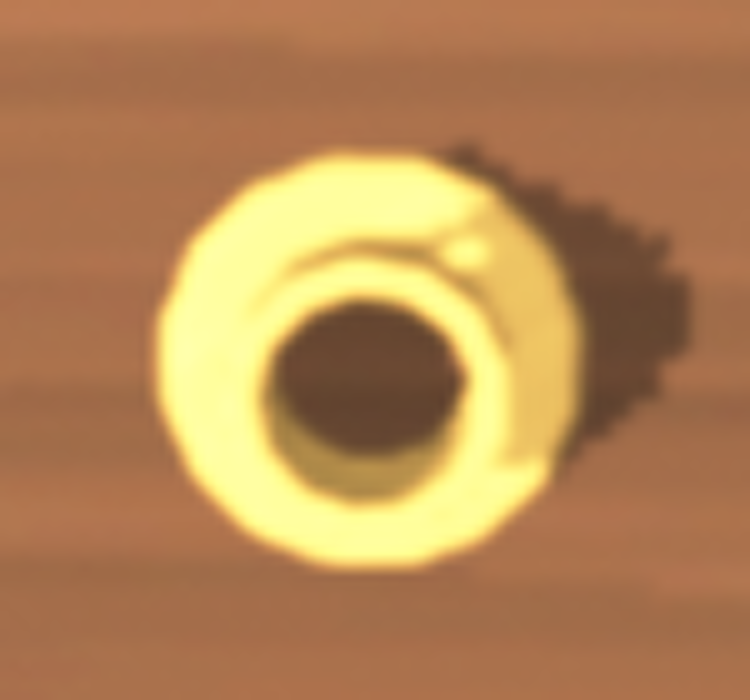

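```bash
python3 -m inch '-5.5 0 18.5 0;-5.5 50 18.5 0;-5.5 90 18.5 0;-5.5 118 18.5 0;-5.5 126 18.5 0;-5.5 126 18.5 0;-5.5 126 18.5 0' 0.1 20
python3 - <<'E'
from h import *
go([.4575,-.194,.016],-90)
E
```

```text
clock: 26.75
tool_pos: [0.4578, -0.196, 0.0183]
eef_rot: [-0.501, 0.498, -0.499, 0.502]
contact_force: [0.1, 0.2, 0.5]
opening: 0.549
t 26.8 pos [ 0.4578 -0.196   0.0183] xaxis yaw -89.7 down [ 0.001 -0.001 -1.   ] q7 -1.28 shift [-2.   2.3 -0.3] spin 0.3
```

```bash
python3 -m inch '-2 2 0 0;-2 2 0 0;-2 2 0 0'
python3 -m inch '0 0 0 0;0 0 0 0;0 0 0 0;0 0 0 0;0 0 0 0;0 0 0 0' -1 20
python3 -m inch '0 -50 0 0;0 -100 0 0;0 -150 0 0;0 -150 0 0'
python3 -m inch '0 0 0 0'
python3 - <<'E'
from h import *
go([.627,-.03,.165],-90)
s=r.snapshot("wrist"); save(s,"w20.png",(150,320,150,350),4)
z=r.get_state()["tool_pos"][2]-.016
for d in r.tip_of("wrist","bushing"): print(d["p"],d["centre"],atz(s,d["centre"],z,True))
E
```

```text
clock: 27.05
tool_pos: [0.4576, -0.1937, 0.016]
eef_rot: [-0.501, 0.498, -0.499, 0.502]
contact_force: [-1.1, -0.0, -1.2]
opening: 0.554
clock: 27.65
tool_pos: [0.4572, -0.1937, 0.0153]
eef_rot: [-0.502, 0.498, -0.499, 0.502]
contact_force: [-0.6, 1.1, 2.3]
opening: 0.285
clock: 28.05
tool_pos: [0.4602, -0.1951, 0.1705]
eef_rot: [-0.5, 0.495, -0.502, 0.503]
contact_force: [-0.9, -0.5, -1.0]
opening: 0.288
clock: 28.15
tool_pos: [0.4575, -0.1939, 0.1661]
eef_rot: [-0.501, 0.498, -0.499, 0.502]
contact_force: [-0.8, -0.2, 0.0]
opening: 0.286
t 28.1 pos [ 0.4575 -0.1939  0.1661] xaxis yaw -89.7 down [ 0.002 -0.001 -1.   ] q7 -1.28 shift [-162.9    1.3  170.5] spin 0.3
0.62 [237.5, 244.8] [ 0.45851484 -0.19214486  0.14890662]
```

View pics/w20.png

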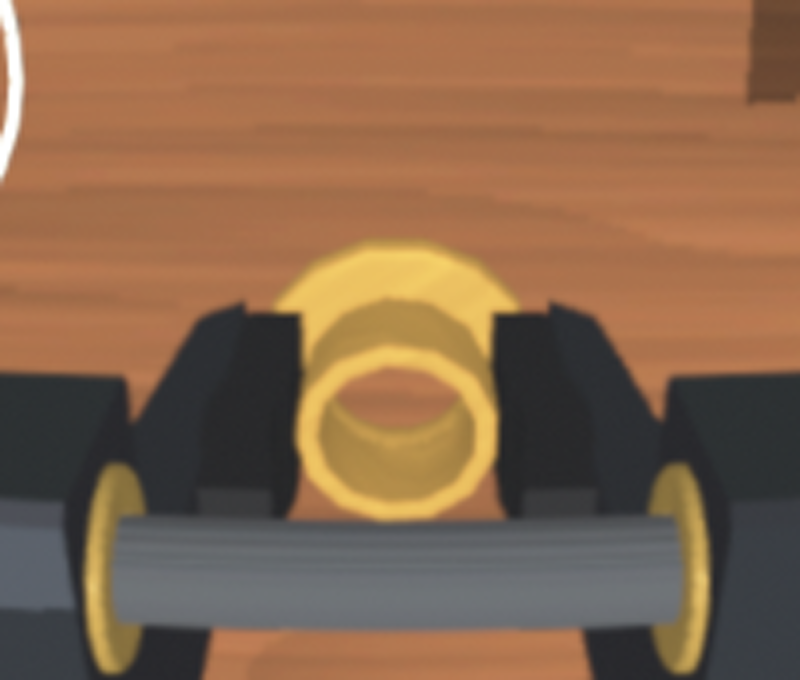

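```bash
python3 -m inch '-40 0 30 0;-80 0 60 0;-115 0 95 0;-140 0 130 0;-160 0 160 0;-163 0 169 0;-163 0 169 0;-163 10 169 0;-163 20 169 0;-163 20 169 0'
python3 - <<'E'
from h import *
go([.627,-.03,.12],-90)
s=r.snapshot("wrist"); save(s,"w21.png",(150,320,150,350),4)
S=r.snapshot("scene"); save(S,"s21.png",(140,230,235,335),7)
E
```

```text
clock: 29.25
tool_pos: [0.6225, -0.031, 0.143]
eef_rot: [0.503, -0.5, 0.498, -0.5]
contact_force: [0.1, -0.0, -1.6]
opening: 0.29
t 29.2 pos [ 0.6225 -0.031   0.143 ] xaxis yaw -89.8 down [-0.005 -0.001 -1.   ] q7 -1.55 shift [-1.  23.   4.6] spin 0.2
```

View pics/w21.png

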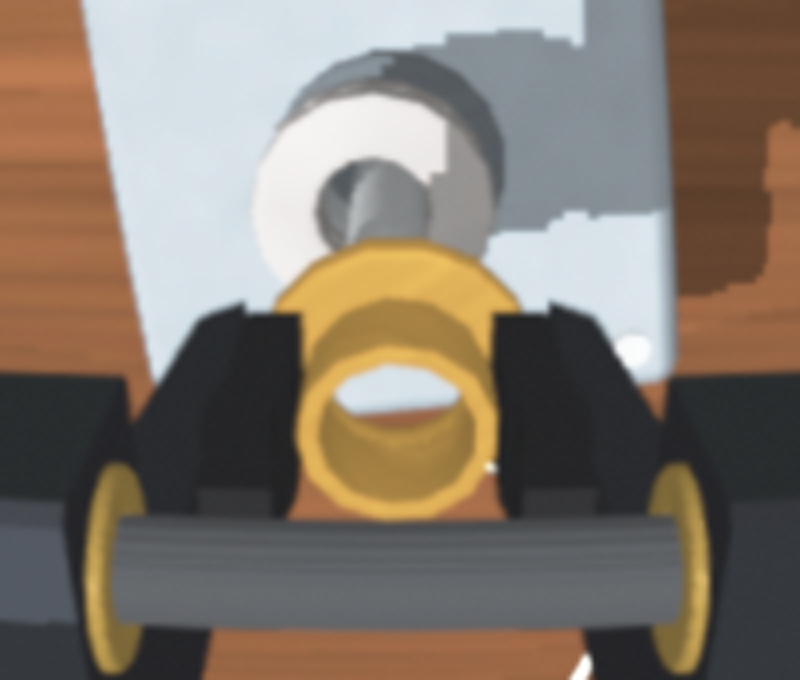

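View pics/s21.png

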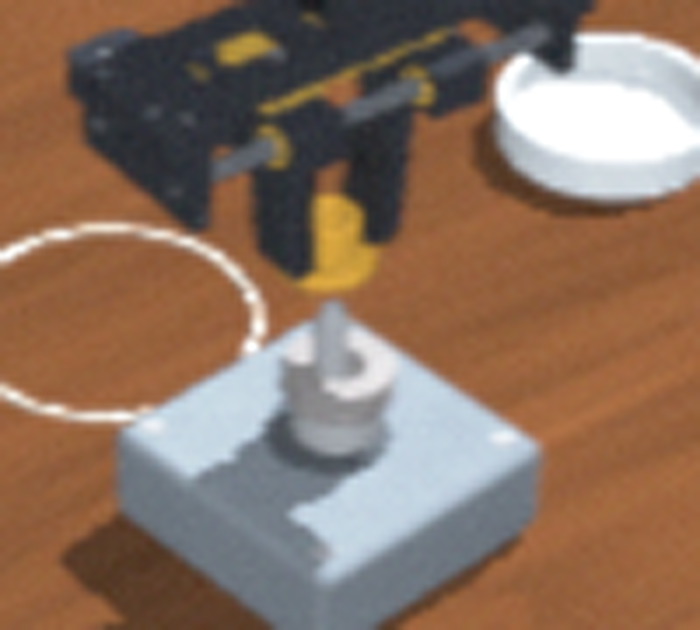

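```bash
python3 -m inch '-1 0 4.5 0;-1 0 4.5 0;-1 0 4.5 0'
python3 -m inch '0 6 0 0;0 14 0 0;0 22 0 0;0 22 0 0'
python3 - <<'E'
from h import *
go([.627,-.03,.0975],-90)
s=r.snapshot("wrist"); save(s,"w22.png",(150,320,150,350),4)
S=r.snapshot("scene"); save(S,"s22.png",(140,230,235,335),7)
E
```

```text
clock: 29.65
tool_pos: [0.63, -0.0285, 0.1456]
eef_rot: [-0.501, 0.498, -0.499, 0.502]
contact_force: [-0.9, 0.1, -0.7]
opening: 0.284
clock: 30.05
tool_pos: [0.6284, -0.0285, 0.1215]
eef_rot: [0.502, -0.499, 0.498, -0.501]
contact_force: [0.5, 0.4, -0.9]
opening: 0.282
t 30.1 pos [ 0.6284 -0.0285  0.1215] xaxis yaw -89.6 down [-0.003 -0.    -1.   ] q7 -1.55 shift [ 1.4 24.  -1.4] spin 0.4
```

View pics/s22.png

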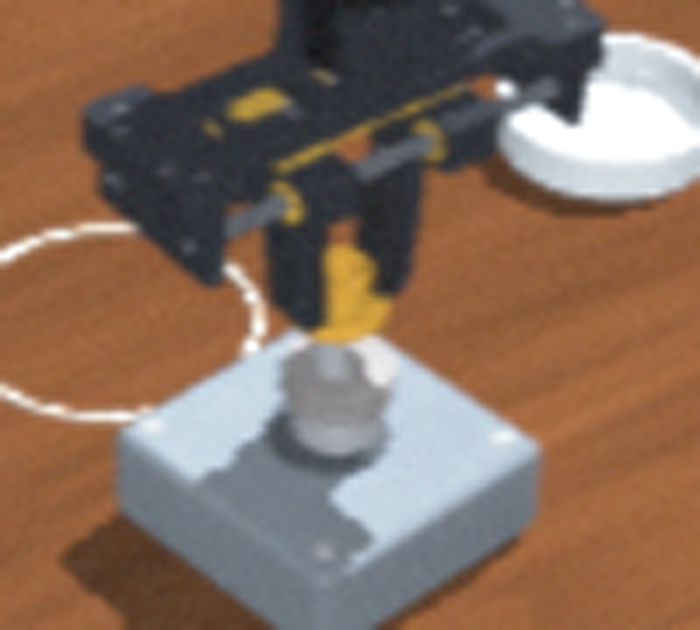

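View pics/w22.png

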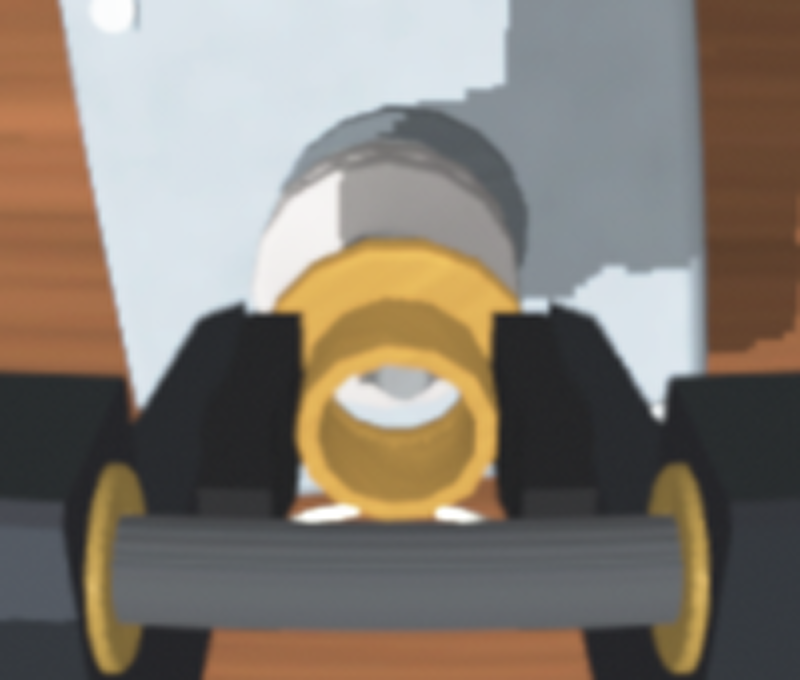

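```bash
python3 -m inch '1.5 0 -1 0;1.5 3 -1 0;1.5 7 -1 0;1.5 11 -1 0;1.5 15 -1 0;1.5 19 -1 0;1.5 22 -1 0;1.5 22 -1 0;1.5 22 -1 0'
python3 -m inch '0 1 0 0;0 1.5 0 0;0 1.5 0 0'
```

```text
clock: 31.05
tool_pos: [0.6287, -0.0302, 0.1012]
eef_rot: [0.502, -0.498, 0.498, -0.502]
contact_force: [0.5, 0.5, -1.1]
opening: 0.286
clock: 31.35
tool_pos: [0.6287, -0.0302, 0.0998]
eef_rot: [-0.502, 0.498, -0.498, 0.502]
contact_force: [-1.1, -0.2, -0.7]
opening: 0.285
```

```bash
python3 -m inch '0 1 0 0;0 2 0 0;0 3 0 0;0 3 0 0'
```

```text
clock: 31.75
tool_pos: [0.6287, -0.0302, 0.0973]
eef_rot: [-0.501, 0.498, -0.499, 0.502]
contact_force: [-0.8, 0.0, 4.4]
opening: 0.289
```

```bash
python3 -m inch '0 0 0 0;0 0 0 0;0 0 0 0;0 0 0 0' 0 20
python3 -m inch '0 -20 0 0;0 -40 0 0;0 -70 0 0;0 -70 0 0'
python3 - <<'E'
from h import *
go([.62,-.03,.15])
S=r.snapshot("scene"); save(S,"s23.png",(140,230,235,335),7)
S=r.snapshot("wrist"); save(S,"w23.png",(80,290,100,380),2.8)
E
```

```text
clock: 32.15
tool_pos: [0.6286, -0.0301, 0.0966]
eef_rot: [0.502, -0.498, 0.498, -0.501]
contact_force: [0.7, 0.4, 0.6]
opening: 0.5
clock: 32.55
tool_pos: [0.6313, -0.0304, 0.1704]
eef_rot: [-0.5, 0.497, -0.501, 0.503]
contact_force: [0.7, 0.2, 0.2]
opening: 0.495
t 32.5 pos [ 0.6313 -0.0304  0.1704] xaxis yaw -89.7 down [ 0.008 -0.    -1.   ] q7 -1.55 shift [ -0.5  20.3 -11.5]
```

View pics/s23.png

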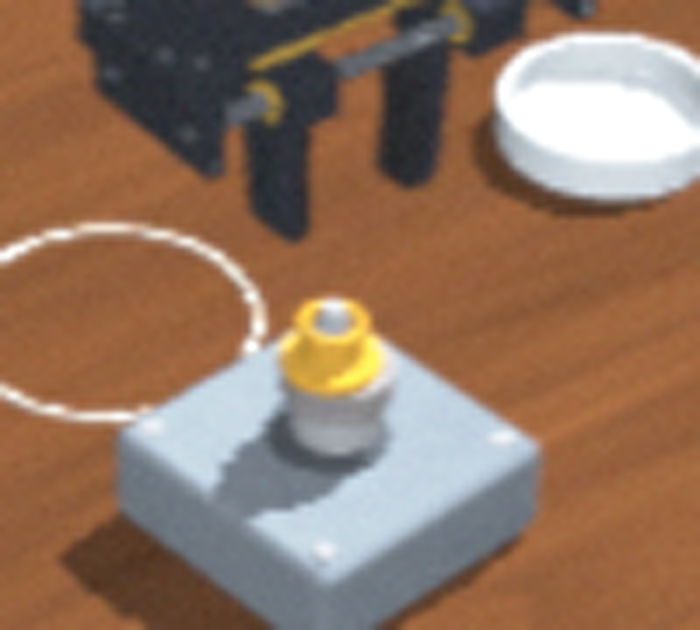

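View pics/w23.png

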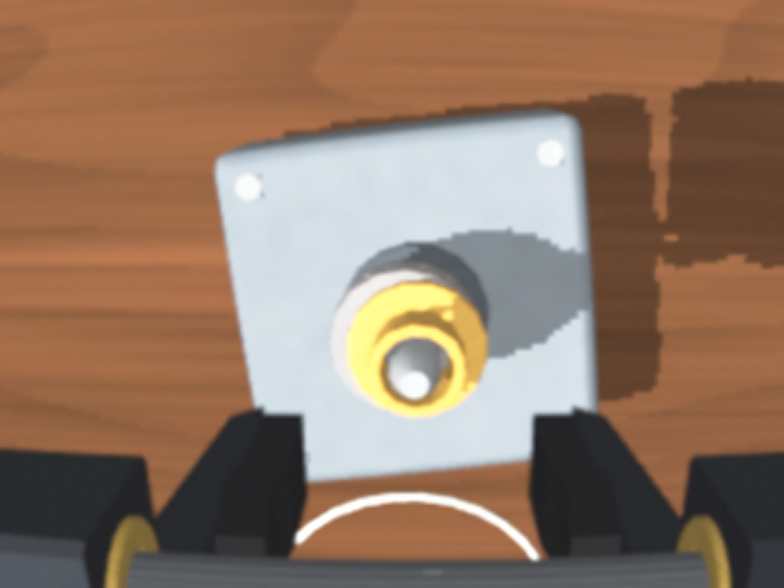

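```bash
python3 -m inch '0 0 -40 0;-25 0 -80 0;-60 0 -115 0;-100 0 -145 0;-140 0 -170 0;-180 0 -190 0;-220 0 -200 0;-240 0 -200 0;-240 0 -200 0;-240 0 -200 0' -1 10
python3 - <<'E'
from h import *
go([.489,.228,.15],-90)
s=wfind("dish",.0,"w24.png")
T=r.snapshot("top"); save(T,"t24.png",k=1.5)
for d in r.tip_of("top","dish")[:2]: print(d["p"],d["centre"],atz(T,d["centre"],0))
E
```

```text
clock: 33.65
tool_pos: [0.4267, 0.2078, 0.1659]
eef_rot: [0.502, -0.498, 0.498, -0.501]
contact_force: [0.2, 0.6, 0.0]
opening: 0.004
t 33.6 pos [0.4267 0.2078 0.1659] xaxis yaw -89.6 down [-0.001 -0.002 -1.   ] q7 -1.95 shift [-19.8  15.8  62.5] spin 0.4
tip dish p0.96 [115.  222.9] [0.4915 0.2334 0.    ]
0.82 [226.3, 154.0] [0.49122178 0.22717012 0.        ]
0.7 [180.7, 144.4] [0.62781875 0.26235499 0.        ]
```

View pics/w24.png

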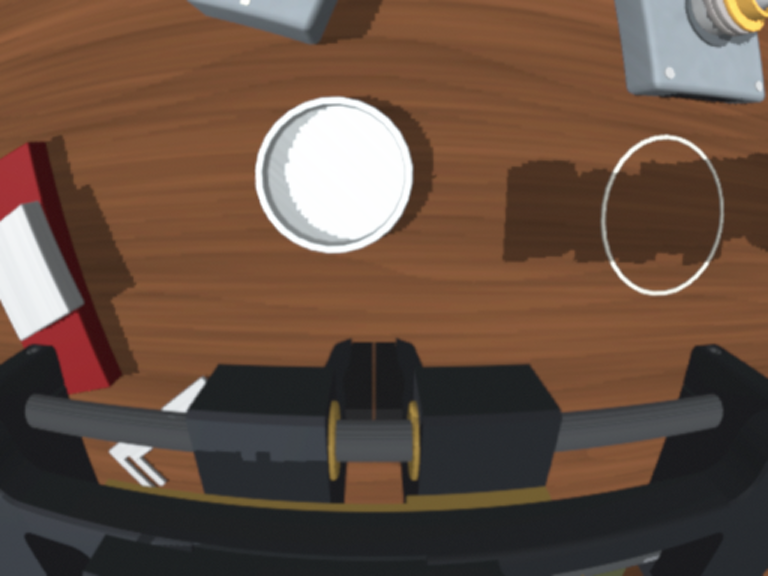

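View pics/t24.png

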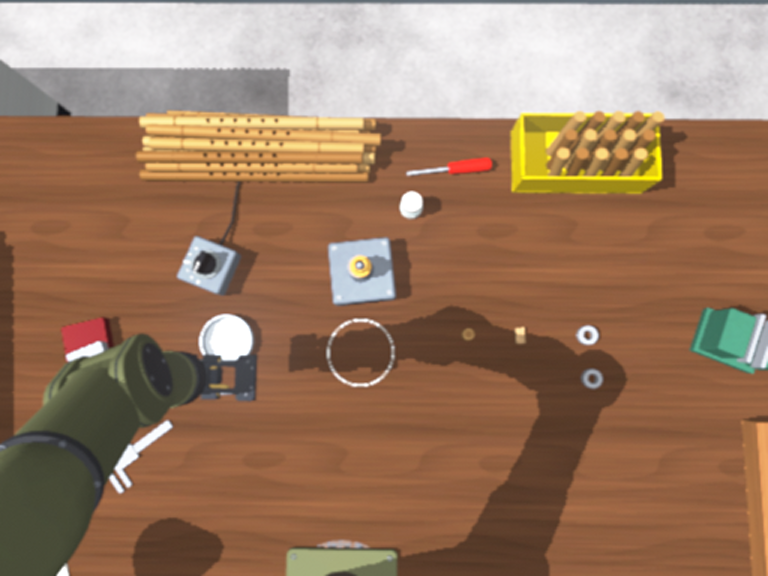

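Run:
```python
from h import *
T=r.snapshot("top"); s=r.snapshot("wrist")
f=T["frame"][205:265,210:272]; m=f.min(2)>150; ys,xs=np.nonzero(m)
rc=((ys.min()+ys.max())/2+205,(xs.min()+xs.max())/2+210); print(rc,np.ptp(xs),np.ptp(ys),atz(T,rc,0))
print(atz(s,(214/1.5,663/1.5),0,True))
# dish rim top z=.022
f=T["frame"]; print("dish top", atz(T,(341/1.5,226/1.5),.022))
print("dish wrist rim", atz(s,(174/1.5,334/1.5),.022,True))
```

```text
(np.float64(234.5), np.float64(240.0)) 44 45 [ 0.46946647 -0.02857205  0.        ]
[ 0.47321711 -0.0248847   0.        ]
dish top [0.48752101 0.23032723 0.022     ]
dish wrist rim [0.49222273 0.23104239 0.022     ]
```

```bash
python3 -m inch '-22 20 40 0;-22 50 63 0;-22 90 63 0;-22 120 63 0;-22 135 63 0;-22 144 63 0;-22 147 63 0;-22 147 63 0;-22 147 63 0'
python3 - <<'E'
from h import *
go([.49,.23,.016],-90)
s=r.snapshot("wrist"); save(s,"w25.png",k=1.5)
S=r.snapshot("scene"); save(S,"s25.png",(100,200,260,380),6)
E
```

```text
clock: 34.85
tool_pos: [0.4908, 0.2314, 0.0208]
eef_rot: [-0.501, 0.498, -0.499, 0.502]
contact_force: [-0.9, -0.3, 0.7]
opening: 0.008
t 34.9 pos [0.4908 0.2314 0.0208] xaxis yaw -89.6 down [ 0.002  0.001 -1.   ] q7 -1.92 shift [ 1.4  4.8 -0.8] spin 0.4
```

View pics/s25.png

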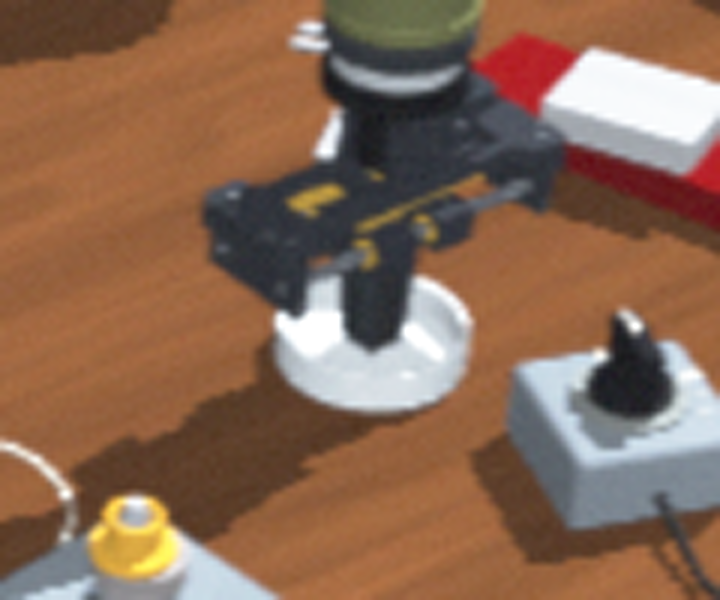

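View pics/w25.png

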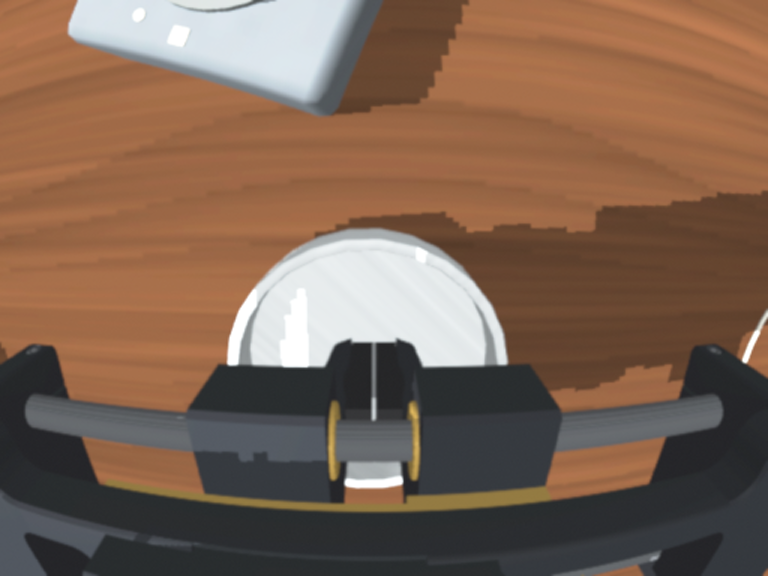

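```bash
python3 -m inch '0 3 0 0;0 3 0 0;6 3 0 0;12 3 -1 0;18 3 -1 0;24 3 -2 0;30 3 -2 0;36 3 -2 0;42 3 -2 0;48 3 -3 0'
python3 - <<'E'
from h import *
go([.471,-.0566,.017],-90)
E
python3 -m inch '10 0 -1 0;20 0 -1 0;30 0 -2 0;40 0 -2 0;50 0 -3 0;60 0 -3 0;70 0 -4 0;80 0 -4 0;90 0 -5 0;100 0 -6 0'
python3 - <<'E'
from h import *
go([.471,-.0566,.017],-90)
s=r.snapshot("wrist"); save(s,"w26.png",k=1.5)
E
```

```text
clock: 35.95
tool_pos: [0.4876, 0.1827, 0.0167]
eef_rot: [-0.501, 0.498, -0.498, 0.502]
contact_force: [-0.1, 1.7, 0.3]
opening: 0.005
t 36.0 pos [0.4876 0.1827 0.0167] xaxis yaw -89.6 down [ 0.001  0.    -1.   ] q7 -1.87 shift [239.2  -0.4 -18.1] spin 0.4
clock: 36.95
tool_pos: [0.4819, 0.0821, 0.0167]
eef_rot: [0.502, -0.498, 0.498, -0.502]
contact_force: [-0.4, 0.5, -0.2]
opening: 0.003
t 37.0 pos [0.4819 0.0821 0.0167] xaxis yaw -89.6 down [ 0. -0. -1.] q7 -1.77 shift [138.6  -0.3 -11.7] spin 0.4
```

View pics/w26.png

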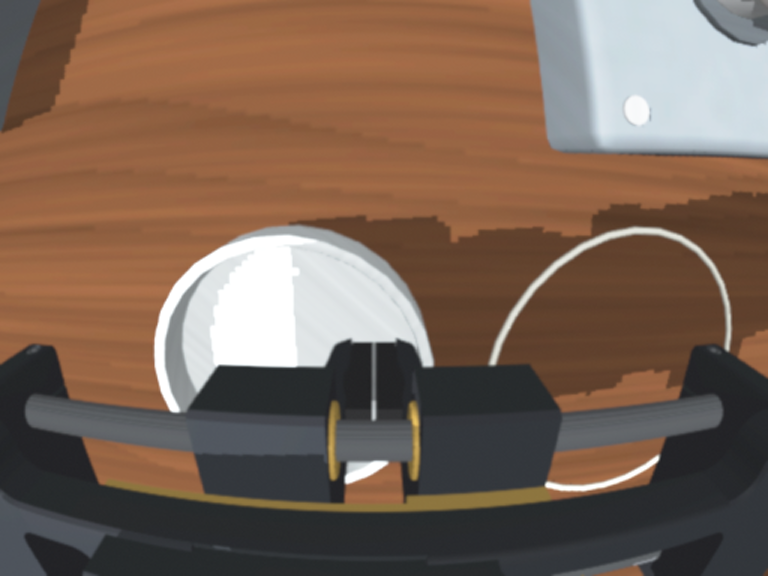

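```bash
python3 -m inch '10 0 -1 0;20 0 -2 0;30 0 -3 0;40 0 -4 0;50 0 -5 0;60 0 -6 0;70 0 -7 0;80 0 -8 0;90 0 -9 0;100 0 -10 0'
python3 -m inch '10 0 -1 0;18 0 -1 0;26 0 -1 0;32 0 -1 0;34 0 -1 0;34 0 -1 0;34 0 -1 0'
python3 - <<'E'
from h import *
go([.471,-.0566,.017],-90)
s=r.snapshot("wrist"); save(s,"w27.png",k=1.5)
S=r.snapshot("scene"); save(S,"s27.png",(110,240,190,340),5)
E
```

```text
clock: 38.0
tool_pos: [0.4724, -0.0179, 0.0167]
eef_rot: [0.502, -0.498, 0.498, -0.502]
contact_force: [-0.2, 2.4, 0.0]
opening: 0.006
clock: 38.7
tool_pos: [0.4718, -0.0512, 0.0167]
eef_rot: [0.502, -0.498, 0.499, -0.501]
contact_force: [0.6, -0.3, 0.3]
opening: 0.006
t 38.7 pos [ 0.4718 -0.0512  0.0167] xaxis yaw -89.6 down [ 0. -0. -1.] q7 -1.64 shift [ 5.4 -0.3 -0.8] spin 0.4
```

View pics/w27.png

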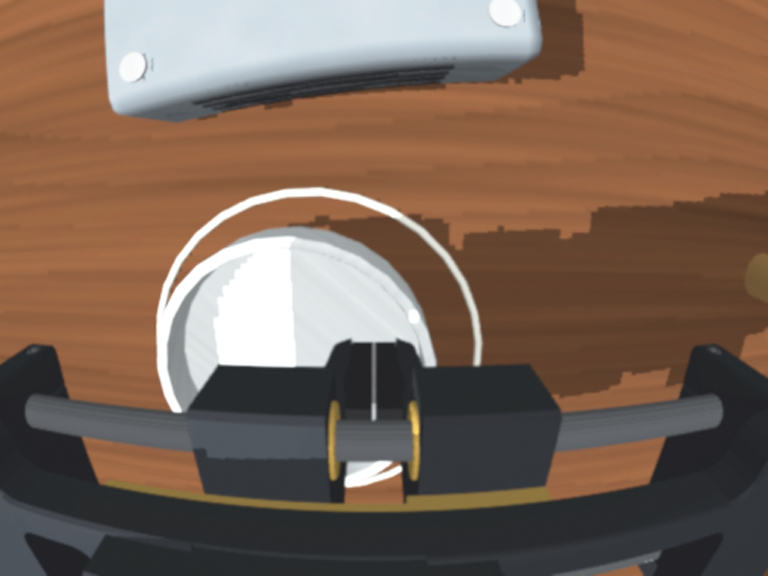

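View pics/s27.png

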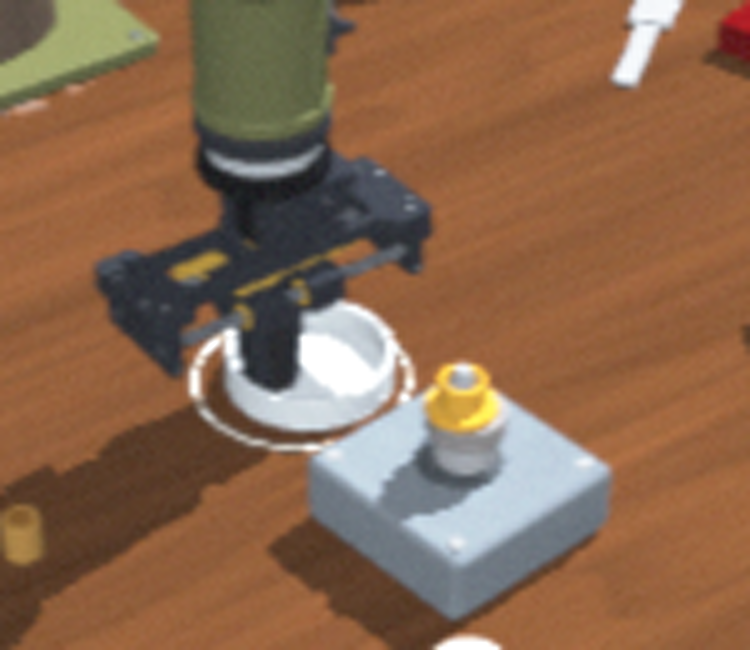

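```bash
python3 -m inch '4 0 0 0;8 0 0 0;9 0 0 0;9 0 0 0;9 0 0 0;0 0 0 0;-15 0 0 0;-15 0 0 0;-15 -20 0 0;-15 -45 0 0'
python3 -m inch '0 -50 -30 0;0 -85 -60 0;0 -85 -60 0;0 -85 -60 0;0 -85 -60 0'
python3 - <<'E'
from h import *
go([.471,-.0566,.017],-90)
s=r.snapshot("wrist"); save(s,"w28.png",k=1.5)
S=r.snapshot("scene"); save(S,"s28.png",(150,220,210,310),7)
E
```

```text
clock: 39.8
tool_pos: [0.4709, -0.0361, 0.0615]
eef_rot: [0.502, -0.499, 0.498, -0.501]
contact_force: [0.2, -0.3, 0.1]
opening: 0.005
clock: 40.3
tool_pos: [0.4128, -0.0365, 0.1463]
eef_rot: [-0.501, 0.498, -0.499, 0.502]
contact_force: [0.5, -0.5, -1.0]
opening: 0.004
t 40.3 pos [ 0.4128 -0.0365  0.1463] xaxis yaw -89.6 down [ 0.001 -0.    -1.   ] q7 -1.67 shift [ 20.5 129.3  57.9] spin 0.4
```

View pics/w28.png

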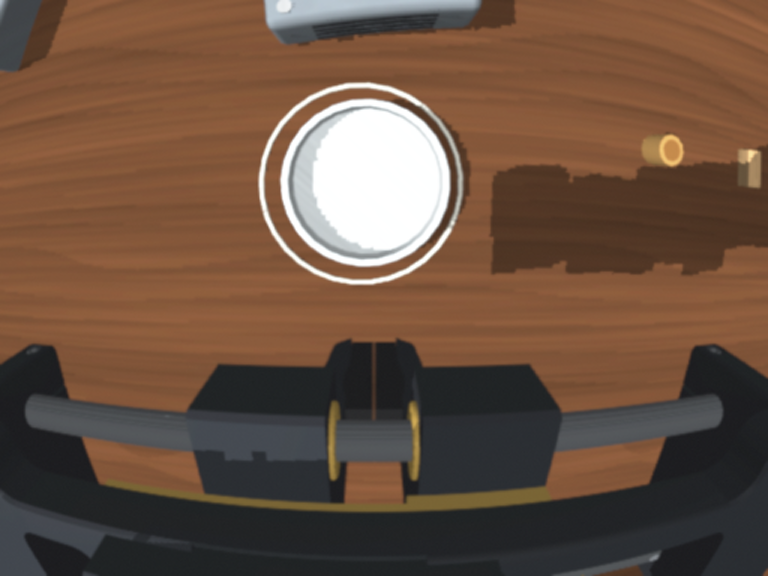

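View pics/s28.png

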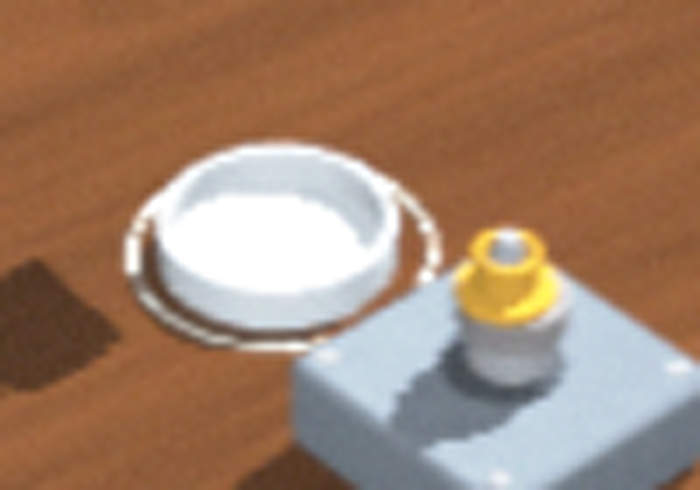

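Run:
```python
from h import *
s=r.snapshot("wrist")
def ctr(l,r_,t,b,z):
    cx,cy=(l+r_)/3,(t+b)/3
    pts=[atz(s,(cy,l/1.5),z,True),atz(s,(cy,r_/1.5),z,True),atz(s,(t/1.5,cx),z,True),atz(s,(b/1.5,cx),z,True)]
    print((pts[0][1]+pts[1][1])/2,(pts[2][0]+pts[3][0])/2,"diam",np.linalg.norm(pts[0]-pts[1]),np.linalg.norm(pts[2]-pts[3]))
ctr(260,462,83,284,0); ctr(281,452,99,267,.022)
for d in r.tip_of("wrist","selector_grip"):print(d["p"],d["centre"],atz(s,d["centre"],.072,True))
T=r.snapshot("top"); save(T,"t29.png",(140,260,100,280),4.4)
for n in("dish","selector_grip","control"):
  for d in r.tip_of("top",n)[:2]:print(n,d["p"],d["centre"],atz(T,d["centre"],.072 if n[0]=="s" else 0))
```

```text
-0.02869436824357368 0.470268462310562 diam 0.12964590938588322 0.13037609808442932
-0.032684864787551116 0.4721215511209631 diam 0.100686249952238 0.09995627829544557
dish 0.87 [232.7, 241.6] [ 0.47478679 -0.03321521  0.        ]
selector_grip 0.61 [175.4, 135.0] [0.63183968 0.26638906 0.072     ]
control 0.66 [179.7, 143.5] [0.63084783 0.26522757 0.        ]
```

View pics/t29.png

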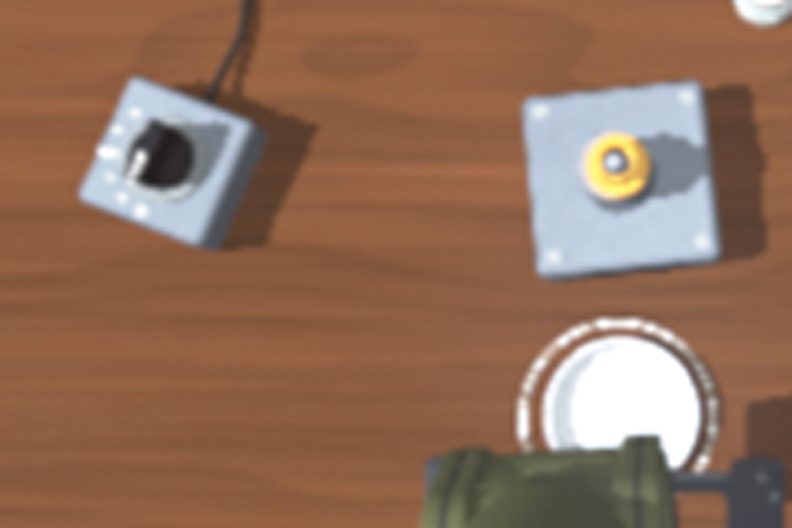

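```bash
python3 -m inch '-45 -20 0 0;-95 -40 0 0;-145 -40 20 0;-190 -40 45 0;-230 -40 75 0;-265 -40 110 0;-295 -40 140 0;-301 -40 147 0;-301 -40 147 0;-301 -40 147 0' -0.2 20
python3 - <<'E'
from h import *
go([.635,.265,.15],68)
s=wfind("selector_grip",.072,"w30.png")
save(s,"w30z.png",(40,180,170,330),4.5)
E
```

```text
clock: 41.7
tool_pos: [0.5556, 0.2636, 0.1861]
eef_rot: [0.502, -0.499, 0.499, -0.5]
contact_force: [-0.1, -0.2, 1.2]
opening: 0.401
t 41.7 pos [0.5556 0.2636 0.1861] xaxis yaw -89.7 down [-0.002 -0.002 -1.   ] q7 -2.03 shift [-1.1 35.9 79.5] spin 22.3
tip selector_grip p0.73 [ 95.4 240.5] [0.6386 0.27   0.072 ]
```

View pics/w30.png

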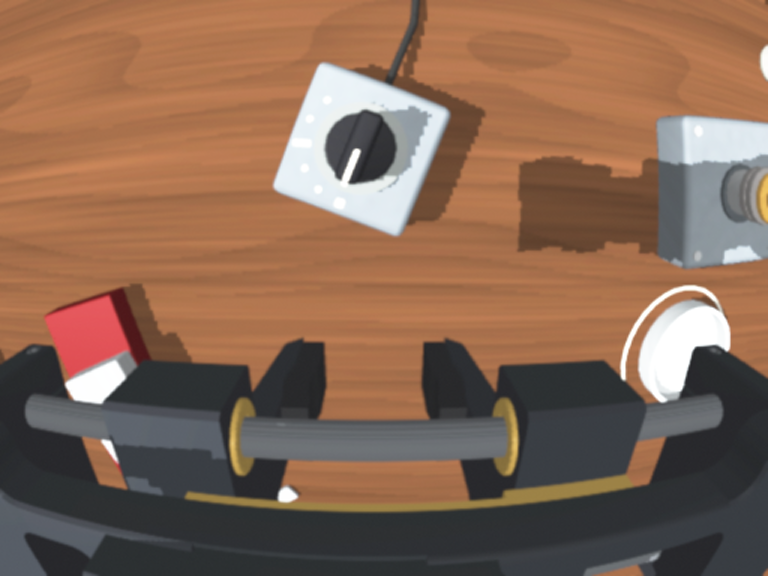

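View pics/w30z.png

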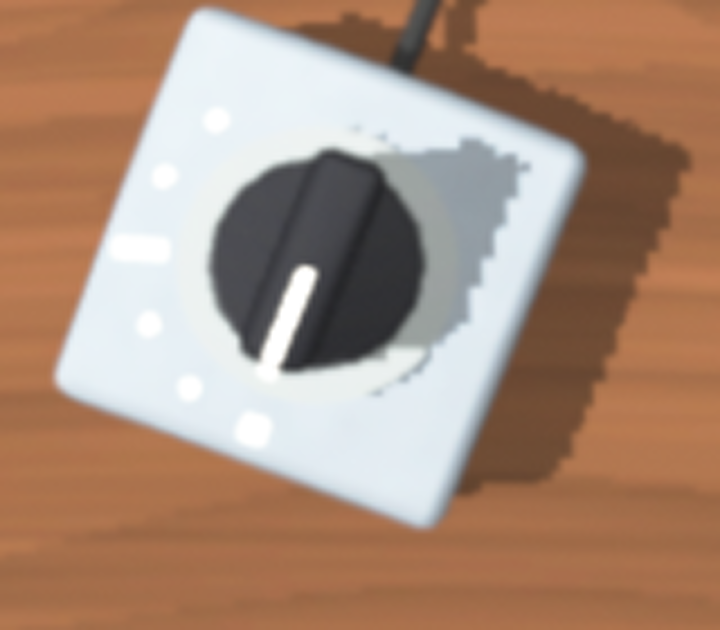

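```bash
python3 - <<'E'
from h import *
s=r.snapshot("wrist")
print(atz(s,(98.2,240),.082,True),atz(s,(99.1,240.7),.043,True))
C=[(200,10),(582,150),(432,525),(60,378)]
P=np.array([atz(s,(40+y/4.5,170+x/4.5),.043,True)[:2] for x,y in C]);print(P,P.mean(0))
E
python3 -m inch '0 0 75 -40;0 0 75 -79;0 0 75 -79;0 0 75 -79;0 0 75 -79;0 0 75 -79;0 0 75 -79;0 0 75 -79;0 0 75 -79;0 0 75 -79'
python3 -m inch '0 0 0 -79;0 0 0 -79;0 0 0 -79;0 0 0 -79;0 0 0 -79;0 0 0 -79;0 0 0 -79;0 0 0 -79;0 0 0 -79;0 0 0 -79'
python3 - <<'E'
from h import *
go([.634,.268,.15],68)
E
```

```text
[0.63610443 0.26984213 0.082     ] [0.63617977 0.27018088 0.043     ]
[[0.69130365 0.29492   ]
 [0.66200134 0.21549691]
 [0.58140428 0.245859  ]
 [0.61334986 0.32493378]] [0.63701478 0.27030242]
clock: 42.85
tool_pos: [0.6314, 0.2645, 0.1868]
eef_rot: [0.704, -0.066, 0.065, -0.704]
contact_force: [-0.4, -0.7, 0.5]
opening: 0.4
clock: 43.85
tool_pos: [0.6316, 0.265, 0.1865]
eef_rot: [0.585, 0.397, -0.397, -0.585]
contact_force: [-0.3, -0.5, -0.3]
opening: 0.401
t 43.9 pos [0.6316 0.265  0.1865] xaxis yaw 68.3 down [-0.001 -0.001 -1.   ] q7 0.24 shift [ 3.8 36.5 -1.2] spin 0.3
```

Run:
```python
from h import *
go([.636,.268,.068],69)
s=r.snapshot("wrist"); save(s,"w31.png",(150,320,150,350),4)
```

```text
t 43.9 pos [0.6316 0.265  0.1865] xaxis yaw 68.3 down [-0.001 -0.001 -1.   ] q7 0.24 shift [  4.6 118.5  -3. ] spin -0.7
```

View pics/w31.png

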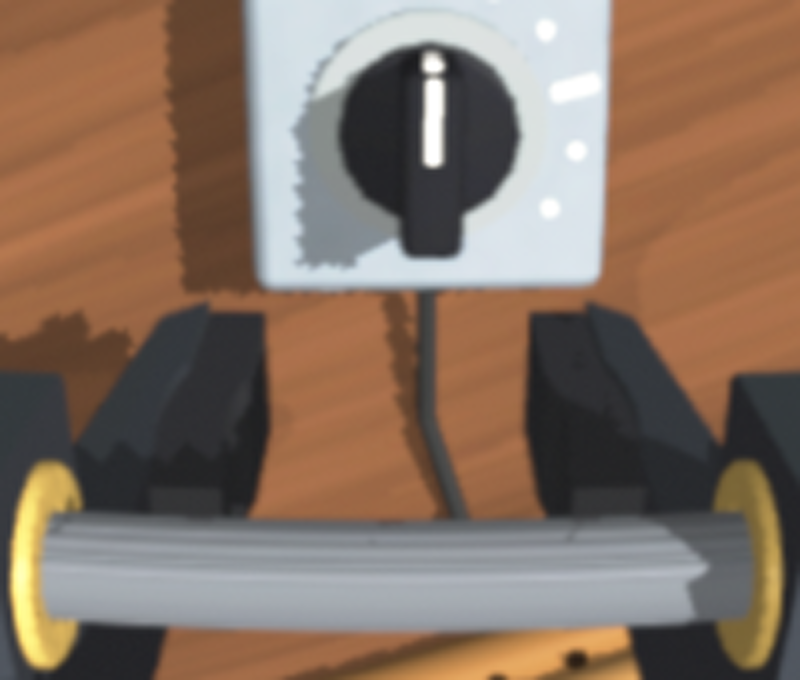

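```bash
python3 -m inch '4.5 0 -3 0;4.5 40 -3 0;4.5 80 -3 0;4.5 105 -3 0;4.5 116 -3 0;4.5 117 -3 0;4.5 117 -3 0'
python3 - <<'E'
from h import *
go([.636,.268,.068],69)
s=r.snapshot("wrist"); save(s,"w32.png",(150,320,150,350),4)
E
```

```text
clock: 44.6
tool_pos: [0.637, 0.2698, 0.0709]
eef_rot: [-0.585, -0.398, 0.396, 0.585]
contact_force: [-0.6, -0.1, 1.0]
opening: 0.402
t 44.6 pos [0.637  0.2698 0.0709] xaxis yaw 68.3 down [ 0.002  0.001 -1.   ] q7 0.17 shift [-2.   2.9  0.3] spin -0.7
```

View pics/w32.png

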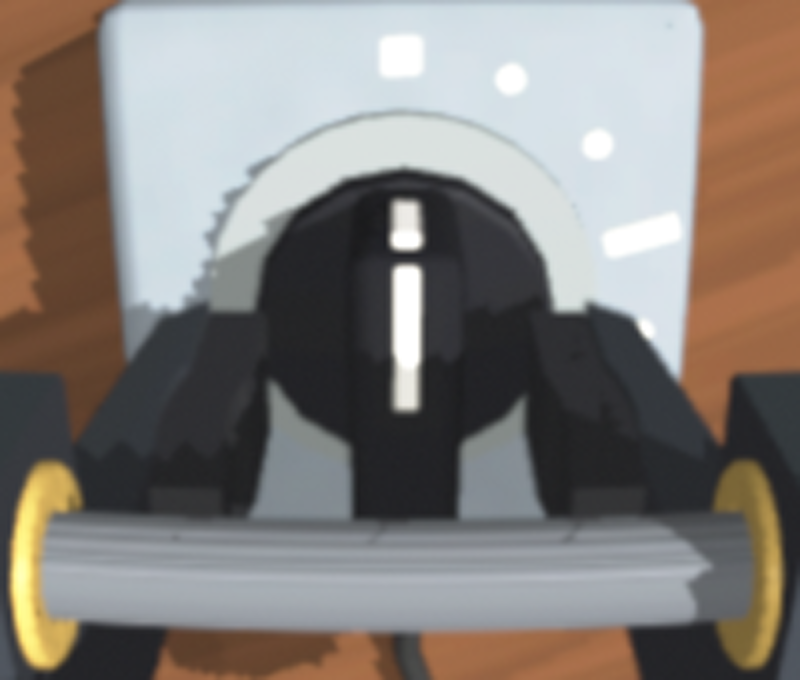

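Run:
```python
from h import *
s=r.snapshot("wrist"); print(atz(s,(252.5,251.7),.082,True))
# box centre via corners far edge: knob disc ring
m=[atz(s,(150+y/4,150+x/4),.054,True)[:2] for x,y in((260,300),(550,300),(405,168))]; print(m)
```

```text
[0.63603692 0.27229788 0.082     ]
[array([0.62615949, 0.25407355]), array([0.64140075, 0.29237428]), array([0.61553131, 0.28038447])]
```

```bash
python3 -m inch '1 2 0 0;1 2 0 0;1 2 0 0;1 2 0 0;1 2 0 0;1 2 0 0' -1 15
python3 - <<'E'
from h import *
go([.636,.268,.068],69); print(r.get_state()["contact_force"],r.get_state()["moment"])
E
```

```text
clock: 45.3
tool_pos: [0.6372, 0.2708, 0.0682]
eef_rot: [-0.585, -0.398, 0.397, 0.585]
contact_force: [2.9, 3.0, 0.7]
opening: 0.158
t 45.3 pos [0.6372 0.2708 0.0682] xaxis yaw 68.4 down [ 0.001  0.002 -1.   ] q7 0.17 shift [-3.   0.2  0.1] spin -0.6
[2.90577775 3.03292382 0.72865004] [ 0.48892086 -0.50636783 -0.01898335]
```

```bash
python3 -m inch '0 0 0 8;0 0 0 16;0 0 0 24;0 0 0 32;0 0 0 40;0 0 0 48;0 0 0 56;0 0 0 64;0 0 0 72;0 0 0 75'
python3 -m inch '0 0 0 0;0 0 0 0;0 0 0 0'
python3 - <<'E'
from h import *
go([.636,.268,.068],-6); print(r.get_state()["moment"])
s=r.snapshot("wrist"); save(s,"w33.png",(150,320,150,350),4)
E
```

```text
clock: 46.3
tool_pos: [0.6346, 0.2692, 0.0682]
eef_rot: [0.707, -0.044, 0.041, -0.705]
contact_force: [-4.5, -1.5, 7.8]
opening: 0.158
clock: 46.6
tool_pos: [0.6346, 0.2692, 0.0682]
eef_rot: [0.707, -0.042, 0.04, -0.705]
contact_force: [-5.0, -0.8, 7.3]
opening: 0.158
t 46.6 pos [0.6346 0.2692 0.0682] xaxis yaw -6.6 down [-0.004 -0.002 -1.   ] q7 -0.89 shift [ 1.6  0.2 -1.1] spin -0.6
[-0.18886564  0.89598522  0.00134512]
```

View pics/w33.png

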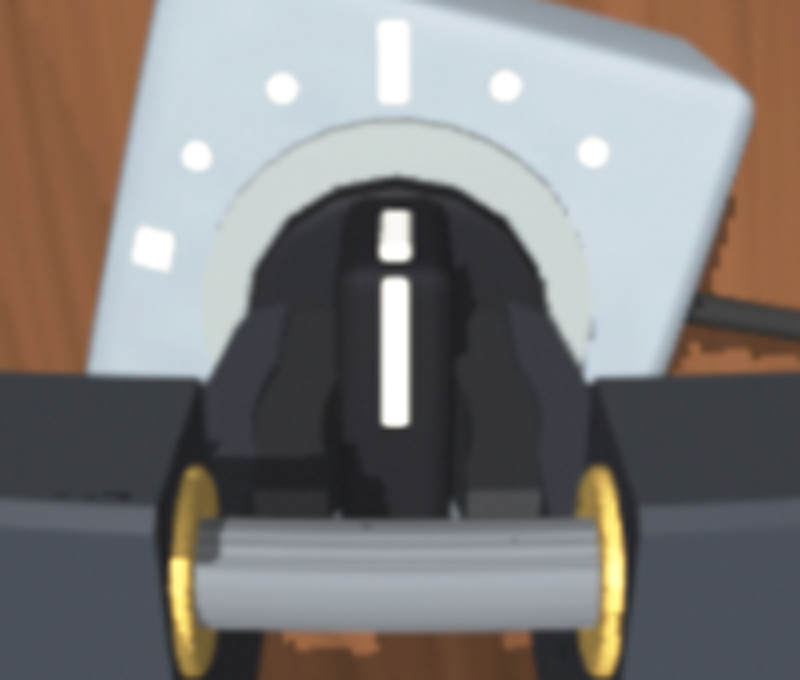

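Pointer is at the long dash. Release, retreat, and check everything.

```bash
python3 -m inch '0 0 0 0;0 0 0 0;0 0 0 0;0 0 0 0' -0.2 15
python3 -m inch '0 -15 0 0;0 -50 0 0;0 -90 0 0;0 -120 0 0;0 -130 -40 0;0 -130 -80 0;0 -130 -110 0;0 -130 -110 0;0 -130 -110 0'
python3 - <<'E'
from h import *
go([.45,.27,.2])
s=r.snapshot("wrist"); save(s,"w34.png",k=1.5)
T=r.snapshot("top"); save(T,"t34.png",(140,270,90,290),4)
S=r.snapshot("scene"); save(S,"s34.png",(140,240,220,400),4.4)
E
```

```text
clock: 47.05
tool_pos: [0.6366, 0.2696, 0.0674]
eef_rot: [0.706, -0.041, 0.041, -0.706]
contact_force: [-0.5, -0.2, -0.1]
opening: 0.396
clock: 47.95
tool_pos: [0.6243, 0.1601, 0.1988]
eef_rot: [-0.706, 0.041, -0.042, 0.706]
contact_force: [-0.0, 2.4, 0.3]
opening: 0.4
t 48.0 pos [0.6243 0.1601 0.1988] xaxis yaw -6.7 down [ 0.001  0.    -1.   ] q7 -0.73 shift [-186.    -1.3   88.7]
```

View pics/w34.png

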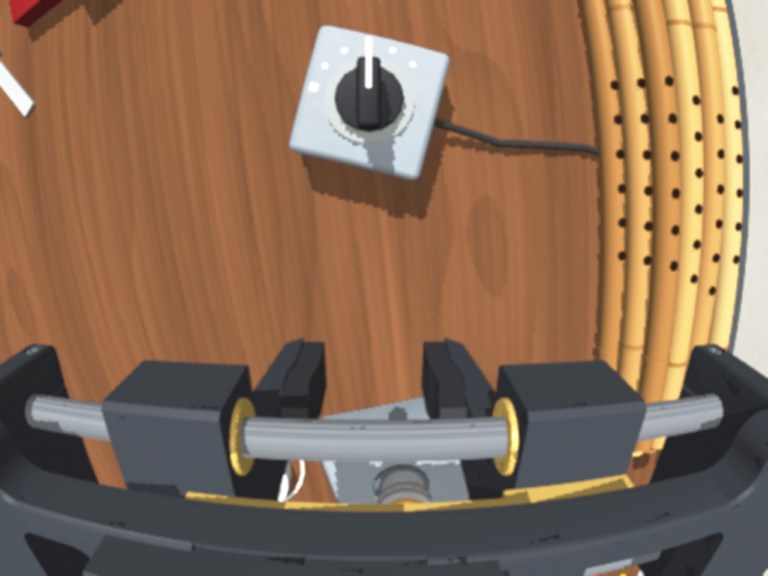

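View pics/t34.png

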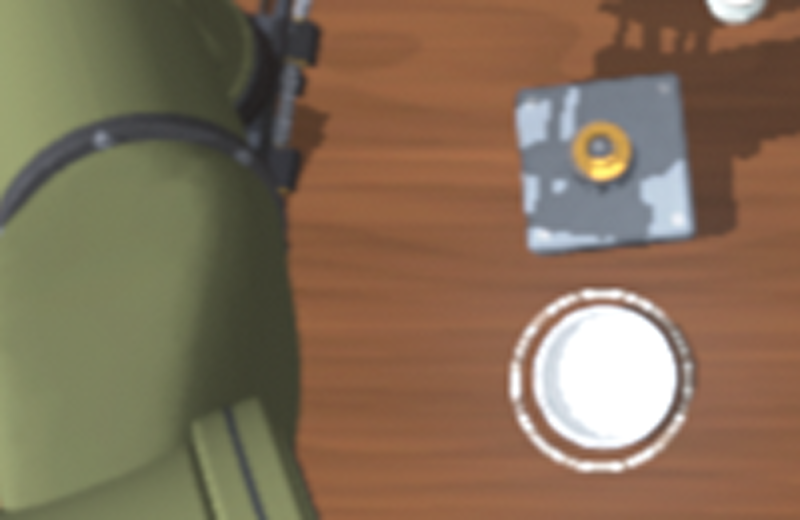

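View pics/s34.png

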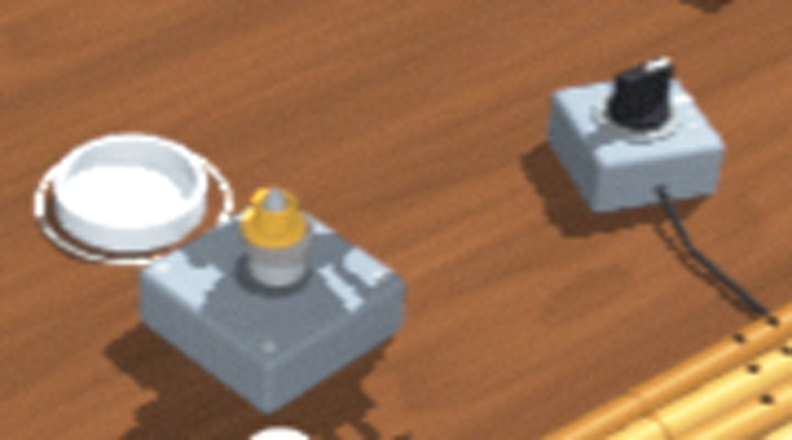

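Run:
```python
from h import *
S=r.snapshot("scene"); save(S,"s35.png",k=1.5)
T=r.snapshot("top")
for d in r.tip_of("top","dish")[:1]: print(d["p"],atz(T,d["centre"],0))
for d in r.tip_of("scene","glue_jar")[:1]: print(d["p"],atz(S,d["centre"],0))
```

```text
0.83 [ 0.47540102 -0.03615975  0.        ]
0.9 [ 0.77359071 -0.12766154  0.        ]
```

View pics/s35.png

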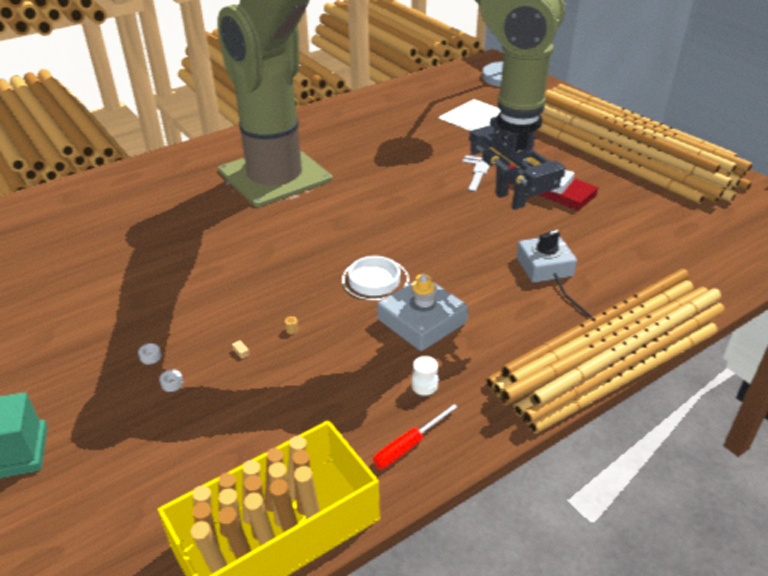

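```bash
python3 -c "
from plant import r
print(r.finish_job())"
```

```text
the job is handed in; nothing more can be done
None
```

The job is handed in, at about 48 s on the robot's clock. No verdict is reported.

**Stack:** I threaded the spacer (the leftmost of the three look-alikes), then the only two washers present, then the bushing flange down. Each met contact at the height it should rest at. The last pictures show the stack flat, with the bolt tip showing above the bushing and no washers left on the table. I did not press the parts down again after letting go.

**Selector:** it started at off and I turned it 75° clockwise after the stack was complete. After release, its pointer lies on the long dash.

**Dish:** I pushed it from inside its rim without lifting it. It stands about 4 mm off the ring's centre by the wrist camera, and about 9 mm by the top camera's network. Both are inside the 14 mm margin, and the pictures show it wholly inside the ring.

**Glue jar:** still upright where it stood.

**Other check:** while I was fetching the bushing, the stack shifted about 3 mm sideways on the bolt. It stayed flat and threaded, within the bore's play.

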